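Swap transport plate for loaded carrier on a sample tube mixer

TASK

Ready the tube mixer: lift its spring collar, turn it to the released side and let it drop; lift the transport plate off the shaft and lay it centred across both rails of the perch; set the tube carrier on the shaft, turned so that its tab drops into the keyway and it is fully home. Then lift and turn the collar back until it drops down locked over the carrier, and only then lay every sample tube along a cradle of the carrier, one to a cradle, centred in both V supports. Do not disturb the spray bottle or the black rack.

Things in the scene. Friction and masses are not known exactly. Their poses are not given: they have to be found in the camera images.
- mixer: Bench tube mixer, fixed: white housing 170 x 170 mm, 60 mm high; origin at the centre of its underside, z up. On it a square aluminium pedestal (64 x 64 mm, top 90 mm above the origin) and through its centre a vertical round steel shaft, 28 mm in diameter, that ends in a cone 126 mm above the origin. The collar's lever sticks out on the -x side.
- seat (a point): On the shaft's axis at the pedestal's top (mixer x=0, y=0, z=90 mm): the carrier's origin comes here when it is fully home. The keyway is a slot in the pedestal's top, 18 mm wide (x), 14 mm deep and open above, that runs from the shaft to the pedestal's edge on the mixer's +y side.
- collar (a joint): Turn of the spring collar (steel ring around the pedestal) about the shaft, rad, counter-clockwise from above: 0 = locked (lever 20 degrees to the +y side of the mixer's -x), 0.70 = released (20 degrees to the -y side); stops at both, 0.05 rad of play there when down. Its two claws, 40 to 60 mm from the axis, lie over the lugs (mixer +x and -x) when locked, 40 degrees aside when released.
- collar_lift (a joint): Lift of the spring collar, m: 0 = down, at most 0.018; the spring pulls it down with 6 N at 0 and 300 N/m more. The lever passes over the gate (steel wall 30 mm wide on the housing, mixer x=-72, y=0) only when lifted by more than 10 mm; let go at either end it springs down. The claws' hooks are 100 to 106 mm above the mixer's origin when down.
- collar_knob (a point): Centre of the top of the upright black square knob (18 x 18 mm, 63 mm tall, two faces square to the radius) at the end of the collar's lever, 108 mm from the shaft's axis; 125 mm above the mixer's origin when the collar is down. Pinch it from above to lift and turn the collar.
- stand: Fixed stand: base plate 120 x 230 mm with two ledges (60 x 20 mm), tops 30 mm high, on which the carrier starts. Origin at the centre of its underside.
- carrier: Loose grey tube carrier, 0.3 kg: a beam along its y axis, 40 mm wide, 8 mm thick, about 250 mm long, with four cross arms (90 mm along x, 20 mm wide) that bear the cradles, and two lugs 20 mm wide that end 50 mm from the axis at +x and -x. Origin on the axis of the central hole in the plane of the underside, z up. Fully home, carrier and mixer axes agree.
- boss (a point): Centre of the top of the carrier's square boss (carrier z=45 mm): 45 x 45 mm outside, sides along the carrier's x and y, a square through hole of 31 mm that fits over the shaft. Grip it here from above.
- tab (a point): Lower end of the carrier's steel tab (carrier x=0, y=23.5, z=-12 mm), 14 mm wide along x, 13 mm along y; it hangs 12 mm below the underside on the +y side, the side of the nose, and must drop into the keyway.
- blank: Loose aluminium transport plate, 0.2 kg, home on the mixer's shaft and locked at the start: 40 x 100 mm (long along its y), 8 mm thick, with lugs, tab and square boss (45 x 45 mm, top at z=45 mm) like the carrier's; grip the boss from above. Origin on the axis of its hole in the plane of the underside, z up. It goes on the perch.
- perch: Fixed perch for the transport plate: base 70 x 120 mm with two narrow raised rails, 12 mm wide and 60 mm long (along x), tops 26 mm high, their middles 44 mm to either side (y). Origin under its centre. Empty at the start.
- perch_top (a point): Midway between the tops of the perch's rails (perch z=26 mm): the plate's origin comes here when it lies across both rails, its long (y) axis along the perch's y, either way round.
- nose (a point): Tip of the pointed nose at the carrier's +y end (carrier x=0, y=145, z=4 mm).
- cradle0 (a point): Cradle 0 of the carrier (carrier y=-116 mm): where the middle of a tube lying in it comes, 41 mm above the carrier's underside. Each cradle is a pair of raised open V supports 10 mm thick, 28 mm either side of the carrier's y axis; their tips are 39 mm above the underside. A tube lies in it along the carrier's x, either way round.
- cradle1 (a point): Cradle 1 of the carrier (carrier y=-62 mm): where the middle of a tube lying in it comes, 41 mm above the carrier's underside. Each cradle is a pair of raised open V supports 10 mm thick, 28 mm either side of the carrier's y axis; their tips are 39 mm above the underside. A tube lies in it along the carrier's x, either way round.
- cradle2 (a point): Cradle 2 of the carrier (carrier y=62 mm): where the middle of a tube lying in it comes, 41 mm above the carrier's underside. Each cradle is a pair of raised open V supports 10 mm thick, 28 mm either side of the carrier's y axis; their tips are 39 mm above the underside. A tube lies in it along the carrier's x, either way round.
- cradle3 (a point): Cradle 3 of the carrier (carrier y=116 mm): where the middle of a tube lying in it comes, 41 mm above the carrier's underside. Each cradle is a pair of raised open V supports 10 mm thick, 28 mm either side of the carrier's y axis; their tips are 39 mm above the underside. A tube lies in it along the carrier's x, either way round.
- tube0: Capped sample tube (may be absent), 40 g, 24 mm in diameter, lying on the trolley at the start. Origin on its axis at the middle of the body; x along the axis towards the cap. The round body runs from x=-45 to 40 mm, the square cap (24 x 24 mm, which keeps it from rolling) from 40 to 58 mm. Grip it about the origin.
- tube1: Capped sample tube (may be absent), 40 g, 24 mm in diameter, lying on the trolley at the start. Origin on its axis at the middle of the body; x along the axis towards the cap. The round body runs from x=-45 to 40 mm, the square cap (24 x 24 mm, which keeps it from rolling) from 40 to 58 mm. Grip it about the origin.
- tube2: Capped sample tube (may be absent), 40 g, 24 mm in diameter, lying on the trolley at the start. Origin on its axis at the middle of the body; x along the axis towards the cap. The round body runs from x=-45 to 40 mm, the square cap (24 x 24 mm, which keeps it from rolling) from 40 to 58 mm. Grip it about the origin.
- tube3: Capped sample tube (may be absent), 40 g, 24 mm in diameter, lying on the trolley at the start. Origin on its axis at the middle of the body; x along the axis towards the cap. The round body runs from x=-45 to 40 mm, the square cap (24 x 24 mm, which keeps it from rolling) from 40 to 58 mm. Grip it about the origin.
- spray: Bystander: white spray bottle 52 mm in diameter, 160 mm tall; origin under its centre.
- rack: Bystander: black tube rack 110 x 200 x 45 mm; origin under its centre.
Mind the look-alikes: they are no part of the job. Leave any pink look-alike of the perch alone. Leave any blue look-alike of the blank alone.

How it is judged (in metres and radians):
On the way, in this order (a step that is already met when the one before it is completed fails the run):
1. the collar has been lifted and turned to the released side and is down (value of joint collar above 0.62 rad and value of joint collar_lift below 0.003 m), for 0.2 s.
2. the transport plate lies across both rails of the perch (distance between blank and perch_top below 0.012 m and angle between blank's own z axis and vertical below 0.06 rad and angle between the y axis of blank and the y axis of perch, either way round below 0.17 rad), for 0.2 s.
3. the carrier is fully home on the shaft, its tab in the keyway (distance between carrier and seat below 0.006 m and angle between carrier's own z axis and vertical below 0.06 rad and angle between the y axis of carrier and the y axis of mixer, either way round below 0.14 rad and y of nose in the frame of mixer above 0.1 m), for 0.2 s.
4. the collar is back at the locked side and down, with the carrier home (all of step 3 and value of joint collar below 0.08 rad and value of joint collar_lift below 0.003 m), for 0.2 s.
5. every tube lies in a cradle of the locked carrier (all of step 2 and all of step 4 and ((distance between tube0 and cradle0 below 0.014 m and angle between the x axis of tube0 and the x axis of carrier, either way round below 0.17 rad) or (distance between tube0 and cradle1 below 0.014 m and angle between the x axis of tube0 and the x axis of carrier, either way round below 0.17 rad) or (distance between tube0 and cradle2 below 0.014 m and angle between the x axis of tube0 and the x axis of carrier, either way round below 0.17 rad) or (distance between tube0 and cradle3 below 0.014 m and angle between the x axis of tube0 and the x axis of carrier, either way round below 0.17 rad)) and ((distance between tube1 and cradle0 below 0.014 m and angle between the x axis of tube1 and the x axis of carrier, either way round below 0.17 rad) or (distance between tube1 and cradle1 below 0.014 m and angle between the x axis of tube1 and the x axis of carrier, either way round below 0.17 rad) or (distance between tube1 and cradle2 below 0.014 m and angle between the x axis of tube1 and the x axis of carrier, either way round below 0.17 rad) or (distance between tube1 and cradle3 below 0.014 m and angle between the x axis of tube1 and the x axis of carrier, either way round below 0.17 rad)) and ((distance between tube2 and cradle0 below 0.014 m and angle between the x axis of tube2 and the x axis of carrier, either way round below 0.17 rad) or (distance between tube2 and cradle1 below 0.014 m and angle between the x axis of tube2 and the x axis of carrier, either way round below 0.17 rad) or (distance between tube2 and cradle2 below 0.014 m and angle between the x axis of tube2 and the x axis of carrier, either way round below 0.17 rad) or (distance between tube2 and cradle3 below 0.014 m and angle between the x axis of tube2 and the x axis of carrier, either way round below 0.17 rad)) and ((distance between tube3 and cradle0 below 0.014 m and angle between the x axis of tube3 and the x axis of carrier, either way round below 0.17 rad) or (distance between tube3 and cradle1 below 0.014 m and angle between the x axis of tube3 and the x axis of carrier, either way round below 0.17 rad) or (distance between tube3 and cradle2 below 0.014 m and angle between the x axis of tube3 and the x axis of carrier, either way round below 0.17 rad) or (distance between tube3 and cradle3 below 0.014 m and angle between the x axis of tube3 and the x axis of carrier, either way round below 0.17 rad))), for 0.2 s.
At the end, for the whole second after the job is handed in: Carrier home (6 mm from the seat, tilt 0.06 rad, yaw 0.14 rad, nose on the keyway side), collar locked (0.08 rad) and down (3 mm), plate within 12 mm of the perch's point, level (0.06) and along it (0.17 rad), each tube within 14 mm of a cradle's point and 0.17 rad of the carrier's x; at rest (all of step 5 and linear speed of each of blank, carrier, tube0, tube1, tube2, tube3 below 0.02 m/s); the robot touches nothing.
It fails at once if the spray bottle is moved more than 30 mm (distance of spray from where it was at the start of the episode above 0.03 m).
It fails at once if the black rack is moved more than 30 mm (distance of rack from where it was at the start of the episode above 0.03 m).
Of tube0, tube1, tube2, tube3 only 3 to 4 are there at a start; the rules pass over those that are not, and their reading is None.
At some moment in a run one of tube0, tube1, tube2, tube3 may be knocked a few centimetres aside while the robot is not near it.
Once in a run the grip may slacken for a moment while it holds something.
It also fails if it takes over 208 s, if anything falls off the work surface, if the arm or the gripper's body presses on something with over 40 N, if the wrist force passes 120 N, or if a joint passes its speed limit or range.

ROBOT

A 7-joint arm with a two-finger parallel gripper is mounted at the origin on the work surface. World frame = base frame: x ahead of the robot, y to its left, z up, the work surface at z = 0. Lengths are in mm, angles in rad, forces in N, time in s.
With the tool pointing down it reaches from about 400 to 925 mm from the base axis. Payload 4.1 kg.
Tool frame: the origin (TCP) lies at the very end of the fingers, on their centre line; the grasp point (between the pads) lies 19 mm behind it; z points along the fingers, y is the line along which they close (so a half turn about z gives the same grasp; the last joint's range is limited). The gripper opens to 85 mm and grips with 20 to 120 N. Pads are 22 mm wide; open, the fingers measure 114 mm over their backs; the gripper's body (76 mm by 85 mm) begins 54 mm behind the grasp point. The pads swing forward as they close: fully open they stand 13 mm farther back than shut.
Start: joints at [-1.207, 0.398, 0.045, 1.537, -0.019, 1.207, -0.051], TCP at [290.181, 581.669, 231.347] pointing down, gripper open.
Joint ranges: [-2.82, 2.82], [-0.49, 2.23], [-1.37, 1.46], [0, 2.46], [-1.36, 4.5], [0.23, 2], [-2.94, 2.94]. Speed limits (rad/s): [2.57, 2.57, 3.14, 3.14, 3.14, 3.14, 3.14].

INTERFACE

Orientations are given as a 3x3 rotation matrix whose columns are the frame's x, y, z axes.
In Python, from cell import sensors, imaging, close_job gives the robot as it stands.
- The arm moves only by the tool jog_arm, never from a script. Its argument "increments" is a list of rows, each an object of numbers: "x", "y", "z": the shift along the tool's x, y, z scaled (see below); "rx", "ry", "rz": the turn, a rotation vector about the tool's x, y, z scaled (see below); "fingers": the opening, from 0 (shut) to 1 (fully open). A call has 1 to 8 rows; each row is the pose to reach, as a shift and turn from the pose commanded when the call began, along the tool's axes at that moment; what a row does not reach only later rows make up. The controller multiplies each number of a shift by 50 cm and each number of a turn by 0.5 rad. A row lasts 1/8 s, in which the tool goes at most 62.5 mm and 10.7 degrees, less where a joint would pass 70% of its speed; a pose out of reach is approached as far as the arm can. A call with a number of a shift or a turn outside -1 to 1 is refused whole. A call with a gripper value outside its range is refused whole. The fingers move at their own pace and stop on an object; "force" is the grip in N (left out, the last holds). Time passes only in rows, so rows that repeat a pose let the fingers close. It gives the time, the measured TCP pose, the force, the opening and the grip force at its end, in the units of the state.
- sensors.observe(): the state, without advancing time (a new reading comes with each control period).
- imaging.camera(name): name is "side" or "top" or "wrist"; returns a dict with "color" (400x640x3 uint8, red, green, blue), "depth" (400x640 float32, mm along the optical axis (not along the pixel's ray), 0 where there is no reading), "fx", "fy", "cx", "cy" (pixels), "rvec" (rotation vector, rad) and "tvec" (3), from world to camera coordinates, as OpenCV has them; the wrist camera has in their place "T_tool_cam" (4x4, takes a point from camera to tool coordinates, whose origin is the TCP and whose axes are the flange's). Camera axes: x right, y down, z forward; pixel columns grow to the right and rows downward; lengths in mm; the calibration is good to about 2 mm. The wrist camera is an equidistant fisheye: a pixel r from the principal point sees the ray r / f radians off the axis. A picture is of the moment at which its call begins: read the wrist's pose just before it.
- close_job(): hands the job in; it is judged then, once.
The state is a dict: "time_s": time; "joints": joint angles; "joint_velocities": joint speeds; "joint_torque": joint torques, N m; "tool_pos": TCP position; "orientation": TCP orientation; "ft_force": force on the tool from outside, world axes, zero at the start; "ft_torque": the same for the moment, N m; "grip_width": opening from 0.0 (shut) to 1.0 (fully open); "grasp_force": force on a finger pad.
Only numpy, scipy, OpenCV 4.12 (cv2) and the standard library are available. Lean on these libraries where they do the work, as an engineer would, in place of code of your own. Each camera call takes 0.05 s, during which the arm holds its last target. There are 200 camera calls.

## Working session

There is one attempt and no reset: what is moved stays moved. The work goes in short steps, Python scripts to look and compute and a tool call to move; the robot and the scene stay as the last step left them, time stands still between calls to the robot, and variables do not carry over. Pictures are saved under pics/ and viewed, at most 14 in all, crops included, and the job is handed in when it is done.

Besides the shell and the picture viewer there is one more tool, called after ">>>" by a JSON object that holds its "fn" and its "kwargs". jog_arm: Moves the arm, as the interface text tells. Shifts and turns lie within -1 to 1; 1 stands for 50 cm of shift or 0.5 rad of turn. Its arguments: {"type":"object","properties":{"increments":{"type":"array","items":{"type":"object","properties":{"x":{"type":"number"},"y":{"type":"number"},"z":{"type":"number"},"rx":{"type":"number"},"ry":{"type":"number"},"rz":{"type":"number"},"fingers":{"type":"number"}}}},"force":{"type":"number"}},"required":["increments"]}

```bash
mkdir -p pics; ls; cat > h.py <<'E'
import numpy as np, cv2
from cell import sensors, imaging, close_job
def cam(n):
    s=sensors.observe(); c=imaging.camera(n); c['s']=s
    if 'rvec' in c:
        R=cv2.Rodrigues(np.array(c['rvec'],float))[0]; t=np.array(c['tvec'],float).ravel()
        c['R']=R.T; c['o']=-R.T@t
    else:
        T=np.array(c['T_tool_cam']); Rt=np.array(s['orientation']); p=np.array(s['tool_pos'])
        c['R']=Rt@T[:3,:3]; c['o']=Rt@T[:3,3]+p
    c['fish']='rvec' not in c
    return c
def rays(c,uv):
    uv=np.atleast_2d(np.asarray(uv,float))
    x=(uv[:,0]-c['cx'])/c['fx']; y=(uv[:,1]-c['cy'])/c['fy']
    if c['fish']:
        r=np.hypot(x,y)+1e-9; d=np.c_[np.sin(r)*x/r,np.sin(r)*y/r,np.cos(r)]
    else: d=np.c_[x,y,np.ones_like(x)]
    return d@c['R'].T, d
def plane(c,uv,z):
    d,_=rays(c,uv); return c['o']+d*((z-c['o'][2])/d[:,2])[:,None]
def cloud(c):
    v,u=np.mgrid[0:400,0:640]; d,dc=rays(c,np.c_[u.ravel(),v.ravel()])
    k=c['depth'].ravel()/dc[:,2]
    P=c['o']+d*k[:,None]; P[c['depth'].ravel()==0]=np.nan
    return P.reshape(400,640,3)
def save(c,name,crop=None,f=1):
    im=c['color'][:,:,::-1]
    if crop: a,b,e,g=crop; im=im[b:g,a:e]
    cv2.imwrite('pics/'+name,cv2.resize(im,None,fx=f,fy=f,interpolation=cv2.INTER_CUBIC))
def proj(c,P):
    q=(np.atleast_2d(P)-c['o'])@c['R']
    if c['fish']:
        r=np.hypot(q[:,0],q[:,1])+1e-9; th=np.arctan2(r,q[:,2]); return np.c_[c['cx']+c['fx']*th*q[:,0]/r,c['cy']+c['fy']*th*q[:,1]/r]
    return np.c_[c['cx']+c['fx']*q[:,0]/q[:,2],c['cy']+c['fy']*q[:,1]/q[:,2]]
E
python3 - <<'E'
from h import *
for n in ('top','side'):
    c=cam(n); save(c,n+'0.png',f=1.25); print(n,c['o'],c['R'][:,2],c['fx'],c['depth'].min(),c['depth'].max())
    np.save(n+'.npy',c,allow_pickle=True)
s=sensors.observe(); print({k:np.round(v,3).tolist() for k,v in s.items()})
c=cam('wrist'); print(c['T_tool_cam'],c['fx'])
E
```

```text
pics
top [ 331.66340155   23.1932686  1234.03476226] [ 0.1743173   0.00942134 -0.98464446] 367.63423725264613 0.0 2175.8333
side [ 432.231292   -902.06829285  898.77880934] [ 0.08286768  0.75697094 -0.64817277] 467.57003120982125 0.0 3624.3066
{'time_s': 0.1, 'joints': [-1.207, 0.399, 0.045, 1.538, -0.019, 1.207, -0.051], 'joint_velocities': [0.0, -0.004, 0.002, -0.003, -0.0, -0.001, 0.0], 'joint_torque': [0.003, -47.626, 1.37, -25.495, 0.012, 0.005, 0.0], 'tool_pos': [289.928, 581.132, 230.346], 'orientation': [[-0.895, 0.446, -0.001], [0.446, 0.895, -0.002], [-0.0, -0.002, -1.0]], 'ft_force': [1.288, -0.556, 0.62], 'ft_torque': [-0.025, 0.008, -0.009], 'grasp_force': 0.0, 'grip_width': 1.003}
[[ 2.71009697e-04 -9.44352073e-01 -3.28936300e-01  8.53425483e+01]
 [ 9.99999886e-01  3.85261811e-04 -2.82161390e-04 -7.06053314e-02]
 [ 3.93186288e-04 -3.28936186e-01  9.44352069e-01 -1.42271996e+02]
 [ 0.00000000e+00  0.00000000e+00  0.00000000e+00  1.00000000e+00]] 309.70691628693146
```

View pics/top0.png

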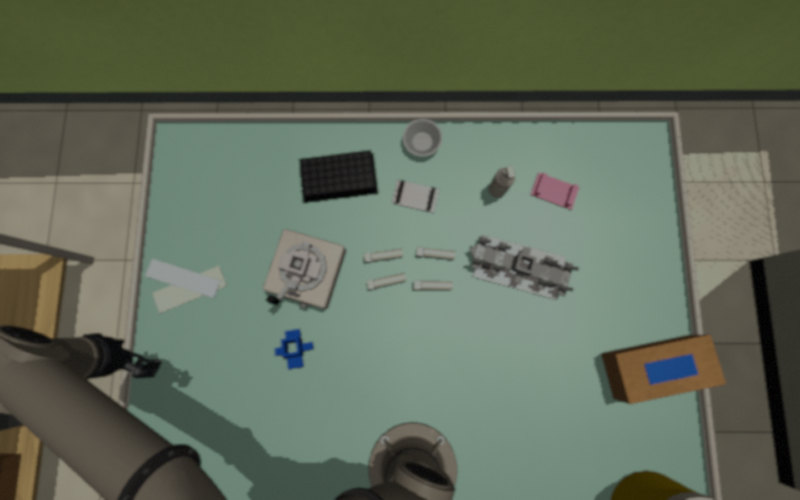

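View pics/side0.png

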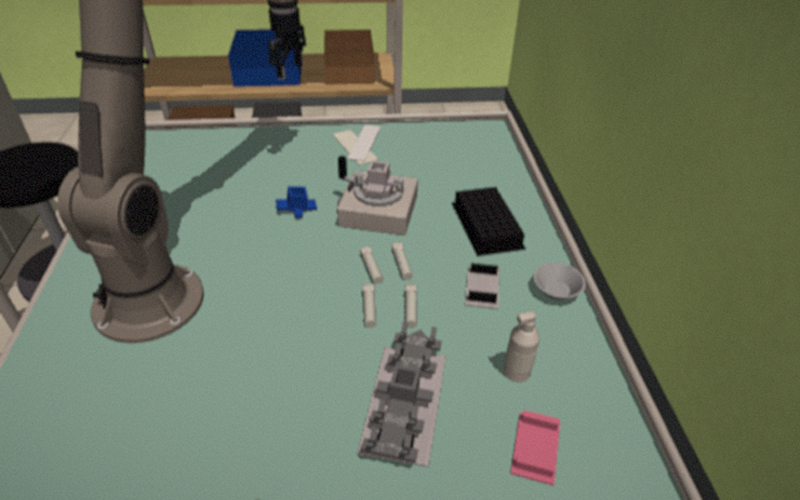

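```bash
python3 - <<'E'
from h import *
c=np.load('top.npy',allow_pickle=True).item()
P=cloud(c); Z=P[...,2]
im=c['color'][:,:,::-1]; a=cv2.resize(im[150:260,205:305],None,fx=4,fy=4,interpolation=cv2.INTER_CUBIC); b=cv2.resize(im[150:260,365:475],None,fx=4,fy=4,interpolation=cv2.INTER_CUBIC)
cv2.imwrite('pics/crop1.png',np.hstack([a[:440],b[:440]])[:, :800])
print('table',np.nanmedian(Z[280:300,300:330]))
def rect(box,lo,hi,name):
    x0,y0,x1,y1=box; z=Z[y0:y1,x0:x1]; Q=P[y0:y1,x0:x1][(z>lo)&(z<hi)]
    (m,wh,ang)=cv2.minAreaRect(Q[:,:2].astype(np.float32)); print(name,len(Q),np.round(m,1),np.round(wh,1),round(ang,1),'med',np.round(np.median(Q,0),1))
rect((205,180,280,250),52,68,'mixer60'); rect((205,180,280,250),126,142,'boss'); rect((205,225,235,250),110,135,'knob')
rect((310,140,355,175),18,34,'perchrails'); rect((370,180,470,245),65,85,'carboss')
rect((370,180,470,245),25,60,'carrier');rect((370,180,470,245),3,10,'stand')
for i,(u,v) in enumerate([(383,256),(437,253),(386,281),(433,286)]):
    u,v=int(u*.8),int(v*.8); rect((u-19,v-8,u+19,v+9),12,32,f'tube{i}')
rect((240,118,305,165),35,55,'rack'); rect((385,130,415,160),60,170,'spray'); rect((220,260,255,300),20,60,'blue')
rect((320,90,357,130),10,80,'bowl')
print(np.round(P[150:165:1,330,2]))
E
```

```text
table 1.0976033334591193
mixer60 1595 [495.8 284.5] [170.8 179. ] 73.6 med [492.5 267.9  59.9]
boss 160 [460.6 302.4] [ 51.9 138. ] 63.2 med [498.3 283.4 134. ]
knob 40 [413.4 346.3] [17.  18.2] 58.5 med [413.3 344.9 124.2]
perchrails 125 [708.1  -9. ] [99.7 61.1] 76.4 med [706.9 -40.4  25.4]
carboss 227 [ 509.5 -287.9] [265.   66.2] 72.3 med [ 507.3 -290.    71.5]
carrier 1322 [ 512.  -280.1] [270.7 101.2] 72.2 med [ 508.6 -279.8   38.6]
stand 1648 [ 515.2 -307.2] [342.4 218.7] 90.0 med [ 496.4 -298.9    5.2]
tube0 217 [539.4  78.4] [ 23.9 102.8] 9.0 med [538.   78.3  21.6]
tube1 213 [544.7 -62.3] [101.7  24. ] 84.5 med [544.  -62.6  22.6]
tube2 218 [469.6  70. ] [ 24.2 102.2] 13.8 med [470.1  70.8  22.4]
tube3 221 [458.8 -55.2] [99.7 23.6] 89.6 med [457.4 -54.8  22.4]
rack 1844 [761.5 205.2] [112.1 200.6] 7.0 med [758.8 204.1  45. ]
spray 286 [ 724.1 -233.6] [51.6 43.8] 58.3 med [ 716.5 -229.5  113.8]
blue 319 [283.7 304.4] [78.2 89.4] 9.5 med [283.6 305.7  37.1]
bowl 677 [880.  -31.6] [126.8 132.2] 89.8 med [901.1 -31.3  26.8]
[ 5.  5. 12.  8.  6.  7.  7.  7.  5.  7.  5.  5.  8.  6.  5.]
```

View pics/crop1.png

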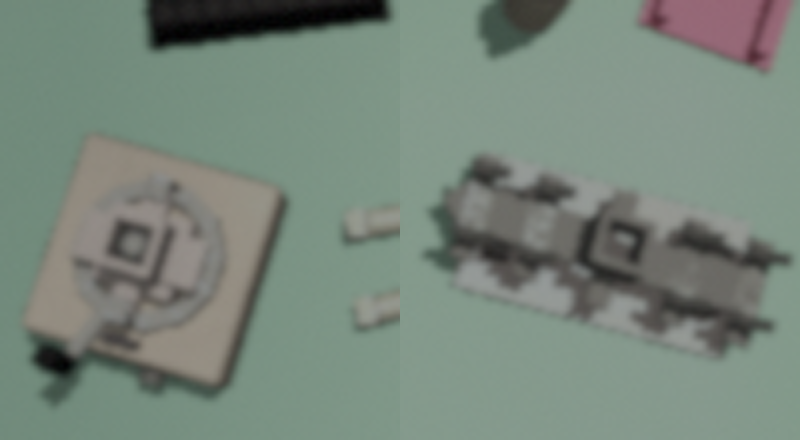

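```bash
cat >> h.py <<'E'
from scipy.spatial.transform import Rotation as Rn
def plan(t,yaw,s=None,flip=None):
    """increments to target t, closing line (tool y) at yaw deg in world, nearest half turn"""
    s=s or sensors.observe(); Rc=np.array(s['orientation']); p=np.array(s['tool_pos'])
    best=None
    for k in ([0,180] if flip is None else [flip]):
        a=np.radians(yaw+k); y=np.array([np.cos(a),np.sin(a),0]); z=np.array([0,0,-1.]); x=np.cross(y,z)
        w=Rn.from_matrix(Rc.T@np.c_[x,y,z]).as_rotvec()
        if best is None or np.linalg.norm(w)<np.linalg.norm(best): best=w
    d=Rc.T@(np.array(t)-p)
    print('shift',np.round(d/500,4),'turn',np.round(best/.5,3),'| mm',np.round(np.linalg.norm(d)),'deg',np.round(np.degrees(np.linalg.norm(best)),1))
E
python3 - <<'E'
from h import *
plan((413.3,345,190),53.6)
E
```

```text
shift [-0.4316 -0.3125  0.0815] turn [-0.003  0.     0.345] | mm 270.0 deg 9.9
```

Candidates in top0.png: the blank is the aluminium plate on the mixer (303,265), not the blue plate at (293,348). The perch is the white one with black rails (415,195), not the pink one at (555,190). The knob is the black square at (273,300). The carrier is at (522,265) with its nose to the left. The close crop confirmed this. There are four tubes, at (383,256), (437,253), (386,281) and (433,286).

>>> {"fn": "jog_arm", "kwargs": {"increments": [{"x": -0.43,"y": -0.31,"z": 0,"rz": 0.345,"fingers": 0.6},{"x": -0.43,"y": -0.31,"z": 0.05,"rz": 0.345,"fingers": 0.6},{"x": -0.43,"y": -0.31,"z": 0.08,"rz": 0.345,"fingers": 0.6},{"x": -0.43,"y": -0.31,"z": 0.08,"rz": 0.345,"fingers": 0.6},{"x": -0.43,"y": -0.31,"z": 0.08,"rz": 0.345,"fingers": 0.6},{"x": -0.43,"y": -0.31,"z": 0.08,"rz": 0.345,"fingers": 0.6},{"x": -0.43,"y": -0.31,"z": 0.08,"rz": 0.345,"fingers": 0.6}], "force": 60}}

```text
invalid input at $.increments[0]: expected keys x, y, z, rx, ry, rz, fingers
```

```bash
python3 - <<'E'
from h import *
c=cam('wrist'); save(c,'w1.png'); print(c['s']['tool_pos'],c['s']['orientation'],c['s']['time_s'],c['s']['grip_width'])
P=cloud(c); Z=P[...,2]
m=(Z>117)&(Z<130)&(c['color'].max(2)<70)&(np.hypot(P[...,0]-413,P[...,1]-345)<30)
print(m.sum(),np.nanmedian(P[m],0),np.argwhere(m).mean(0) if m.any() else 0)
print(cv2.minAreaRect(P[m][:,:2].astype(np.float32)))
plan((413.3,345,190),53.6)
E
```

```text
[289.97002466 581.2218183  230.51047369] [[-8.94849409e-01  4.46367813e-01 -5.57164321e-04]
 [ 4.46368148e-01  8.94848388e-01 -1.35576224e-03]
 [-1.06591032e-04 -1.46190345e-03 -9.99998926e-01]] 0.15 0.9987468194065747
0 [nan nan nan] 0
((0.0, 0.0), (0.0, 0.0), 0.0)
shift [-0.4316 -0.3127  0.0817] turn [-0.002  0.     0.345] | mm 270.0 deg 9.9
  return np.nanmean(a, axis, out=out, keepdims=keepdims)
```

View pics/w1.png

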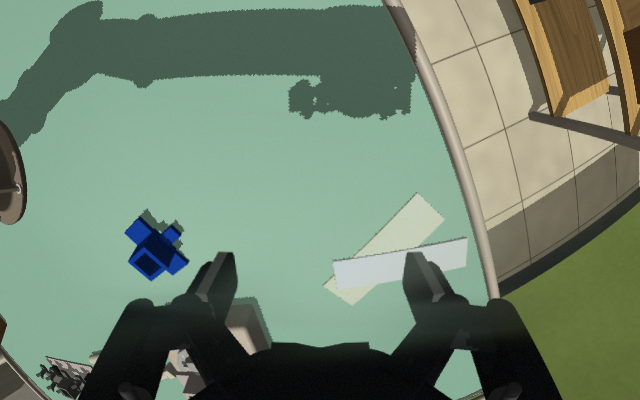

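The view was from the old pose because the move was refused: all keys are needed in each row.

>>> {"fn": "jog_arm", "kwargs": {"increments": [{"x": -0.43,"y": -0.31,"z": 0,"rx": 0,"ry": 0,"rz": 0.345,"fingers": 0.6},{"x": -0.43,"y": -0.31,"z": 0.05,"rx": 0,"ry": 0,"rz": 0.345,"fingers": 0.6},{"x": -0.43,"y": -0.31,"z": 0.08,"rx": 0,"ry": 0,"rz": 0.345,"fingers": 0.6},{"x": -0.43,"y": -0.31,"z": 0.08,"rx": 0,"ry": 0,"rz": 0.345,"fingers": 0.6},{"x": -0.43,"y": -0.31,"z": 0.08,"rx": 0,"ry": 0,"rz": 0.345,"fingers": 0.6},{"x": -0.43,"y": -0.31,"z": 0.08,"rx": 0,"ry": 0,"rz": 0.345,"fingers": 0.6},{"x": -0.43,"y": -0.31,"z": 0.08,"rx": 0,"ry": 0,"rz": 0.345,"fingers": 0.6}], "force": 60}}

```text
time_s: 1.08
tool_pos: [412.4, 349.5, 191.7]
orientation: [[-0.807, 0.591, 0.0], [0.591, 0.807, 0.002], [0.001, 0.001, -1.0]]
ft_force: [-0.7, 0.8, -0.5]
grip_width: 0.602
grasp_force: 0.0
```

```bash
python3 - <<'E'
from h import *
c=cam('wrist'); save(c,'w2.png'); print(c['s']['tool_pos'],c['s']['orientation'],c['s']['time_s'],c['s']['grip_width'])
P=cloud(c); Z=P[...,2]
m=(Z>117)&(Z<130)&(c['color'].max(2)<90)&(np.hypot(P[...,0]-413,P[...,1]-345)<20)
print(m.sum(),np.nanmedian(P[m],0),np.argwhere(m).mean(0) if m.any() else 0)
if m.any(): print(cv2.minAreaRect(P[m][:,:2].astype(np.float32)))
plan((413.3,345,190),53.6)
E
```

```text
[412.3962897  349.45884765 191.70104861] [[-8.06805222e-01  5.90817512e-01  3.42555582e-05]
 [ 5.90816609e-01  8.06803885e-01  1.79616835e-03]
 [ 1.03357020e-03  1.46939676e-03 -9.99998386e-01]] 1.075 0.6020108458448051
553 [411.94466962 347.67384658 124.36017027] [209.54792043 317.3960217 ]
((412.91827392578125, 346.945068359375), (17.11498260498047, 16.8408145904541), 53.38078689575195)
shift [-0.0071 -0.0063  0.0034] turn [ 0.003 -0.002  0.008] | mm 5.0 deg 0.2
```

View pics/w2.png

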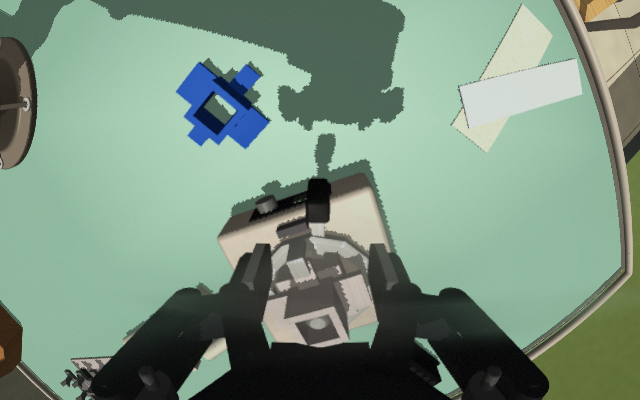

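>>> {"fn": "jog_arm", "kwargs": {"increments": [{"x": -0.004,"y": -0.003,"z": 0.1,"rx": 0,"ry": 0,"rz": 0,"fingers": 0.6},{"x": -0.004,"y": -0.003,"z": 0.187,"rx": 0,"ry": 0,"rz": 0,"fingers": 0.6},{"x": -0.004,"y": -0.003,"z": 0.187,"rx": 0,"ry": 0,"rz": 0,"fingers": 0.6},{"x": -0.004,"y": -0.003,"z": 0.187,"rx": 0,"ry": 0,"rz": 0,"fingers": 0},{"x": -0.004,"y": -0.003,"z": 0.187,"rx": 0,"ry": 0,"rz": 0,"fingers": 0},{"x": -0.004,"y": -0.003,"z": 0.187,"rx": 0,"ry": 0,"rz": 0,"fingers": 0},{"x": -0.004,"y": -0.003,"z": 0.187,"rx": 0,"ry": 0,"rz": 0,"fingers": 0},{"x": -0.004,"y": -0.003,"z": 0.187,"rx": 0,"ry": 0,"rz": 0,"fingers": 0}], "force": 80}}

```text
time_s: 2.12
tool_pos: [414.8, 345.9, 100.3]
orientation: [[-0.805, 0.593, 0.002], [0.593, 0.805, 0.003], [0.0, 0.004, -1.0]]
ft_force: [-1.1, -0.2, 5.9]
grip_width: 0.19
grasp_force: 78.7
```

>>> {"fn": "jog_arm", "kwargs": {"increments": [{"x": 0,"y": 0,"z": -0.01,"rx": 0,"ry": 0,"rz": 0,"fingers": 0},{"x": 0,"y": 0,"z": -0.02,"rx": 0,"ry": 0,"rz": 0,"fingers": 0},{"x": 0,"y": 0,"z": -0.029,"rx": 0,"ry": 0,"rz": 0,"fingers": 0},{"x": 0,"y": 0,"z": -0.029,"rx": 0,"ry": 0,"rz": 0,"fingers": 0}]}}

```text
time_s: 2.62
tool_pos: [414.2, 345.0, 112.3]
orientation: [[-0.805, 0.593, 0.001], [0.593, 0.805, 0.001], [-0.0, 0.001, -1.0]]
ft_force: [3.2, 3.1, -11.7]
grip_width: 0.195
grasp_force: 78.3
```

>>> {"fn": "jog_arm", "kwargs": {"increments": [{"x": 0,"y": 0,"z": -0.006,"rx": 0,"ry": 0,"rz": 0,"fingers": 0},{"x": -0.001,"y": -0.019,"z": -0.006,"rx": 0,"ry": 0,"rz": -0.1745,"fingers": 0},{"x": -0.0033,"y": -0.0375,"z": -0.006,"rx": 0,"ry": 0,"rz": -0.349,"fingers": 0},{"x": -0.0074,"y": -0.056,"z": -0.006,"rx": 0,"ry": 0,"rz": -0.524,"fingers": 0},{"x": -0.013,"y": -0.074,"z": -0.006,"rx": 0,"ry": 0,"rz": -0.698,"fingers": 0},{"x": -0.013,"y": -0.074,"z": -0.006,"rx": 0,"ry": 0,"rz": -0.698,"fingers": 0}]}}

```text
time_s: 3.38
tool_pos: [397.9, 311.2, 115.5]
orientation: [[-0.959, 0.282, 0.001], [0.282, 0.959, 0.001], [-0.001, 0.002, -1.0]]
ft_force: [5.2, 3.9, -12.5]
grip_width: 0.191
grasp_force: 78.4
```

>>> {"fn": "jog_arm", "kwargs": {"increments": [{"x": -0.001,"y": -0.019,"z": 0,"rx": 0,"ry": 0,"rz": -0.1745,"fingers": 0},{"x": -0.0033,"y": -0.0375,"z": 0,"rx": 0,"ry": 0,"rz": -0.349,"fingers": 0},{"x": -0.0074,"y": -0.056,"z": 0,"rx": 0,"ry": 0,"rz": -0.524,"fingers": 0},{"x": -0.013,"y": -0.073,"z": 0,"rx": 0,"ry": 0,"rz": -0.69,"fingers": 0},{"x": -0.013,"y": -0.073,"z": 0,"rx": 0,"ry": 0,"rz": -0.69,"fingers": 0},{"x": -0.013,"y": -0.073,"z": 0,"rx": 0,"ry": 0,"rz": -0.69,"fingers": 0}]}}

```text
time_s: 4.12
tool_pos: [394.0, 275.1, 115.6]
orientation: [[-0.998, -0.058, 0.002], [-0.058, 0.998, 0.002], [-0.002, 0.002, -1.0]]
ft_force: [3.7, 5.5, -13.1]
grip_width: 0.19
grasp_force: 79.2
```

>>> {"fn": "jog_arm", "kwargs": {"increments": [{"x": 0,"y": 0,"z": 0.02,"rx": 0,"ry": 0,"rz": 0,"fingers": 0},{"x": 0,"y": 0,"z": 0.034,"rx": 0,"ry": 0,"rz": 0,"fingers": 0},{"x": 0,"y": 0,"z": 0.034,"rx": 0,"ry": 0,"rz": 0,"fingers": 0},{"x": 0,"y": 0,"z": 0.034,"rx": 0,"ry": 0,"rz": 0,"fingers": 0.6},{"x": 0,"y": 0,"z": 0.034,"rx": 0,"ry": 0,"rz": 0,"fingers": 0.6},{"x": 0,"y": 0,"z": -0.08,"rx": 0,"ry": 0,"rz": 0,"fingers": 0.6},{"x": 0,"y": 0,"z": -0.2,"rx": 0,"ry": 0,"rz": 0,"fingers": 0.6},{"x": 0,"y": 0,"z": -0.2,"rx": 0,"ry": 0,"rz": 0,"fingers": 0.6}]}}

```text
time_s: 5.12
tool_pos: [396.0, 275.7, 220.3]
orientation: [[-0.998, -0.057, 0.007], [-0.057, 0.998, 0.007], [-0.008, 0.006, -1.0]]
ft_force: [-0.4, -0.0, -0.5]
grip_width: 0.597
grasp_force: 0.0
```

```bash
python3 - <<'E'
from h import *
c=cam('wrist'); save(c,'w3.png'); 
P=cloud(c); Z=P[...,2]
m=(Z>100)&(Z<150)&(c['color'].max(2)<90)&(np.hypot(P[...,0]-392,P[...,1]-275)<25)
print(c['s']['tool_pos'],m.sum(),np.nanmedian(P[m],0)); print(cv2.minAreaRect(P[m][:,:2].astype(np.float32)))
m=(Z>130)&(Z<141)&(np.hypot(P[...,0]-500,P[...,1]-283)<45)
print(m.sum(),np.nanmedian(P[m],0));print(cv2.minAreaRect(P[m][:,:2].astype(np.float32)))
E
```

```text
[396.02874596 275.74253324 220.25032171] 575 [388.66491306 275.24244604 123.99061105]
((392.07147216796875, 275.5339660644531), (17.672258377075195, 18.01242446899414), 4.4572858810424805)
1232 [497.11633386 282.20433361 134.56977786]
((500.52178955078125, 281.8834228515625), (46.323524475097656, 47.377079010009766), 74.12630462646484)
```

View pics/w3.png

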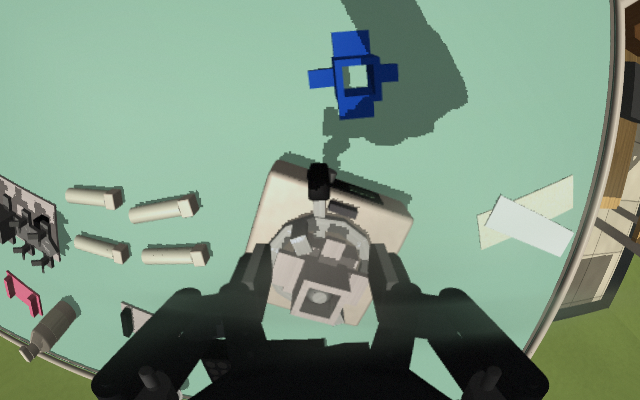

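Both are confirmed: the knob at (318,180) is now on the released side and down, and the boss is at (318,300). All the tube caps point toward +y (right in this view).

```bash
python3 - <<'E'
from h import *
plan((500.5,281.9,220),74.1); plan((500.5,281.9,113),74.1)
E
```

```text
shift [-0.2126  0.0025 -0.0042] turn [0.007 0.006 0.67 ] | mm 106.0 deg 19.2
shift [-0.2118  0.0019  0.2098] turn [0.007 0.006 0.67 ] | mm 149.0 deg 19.2
```

>>> {"fn": "jog_arm", "kwargs": {"increments": [{"x": -0.1,"y": 0.002,"z": 0,"rx": 0.007,"ry": 0.006,"rz": 0.37,"fingers": 1},{"x": -0.2126,"y": 0.002,"z": 0,"rx": 0.007,"ry": 0.006,"rz": 0.67,"fingers": 1},{"x": -0.2126,"y": 0.002,"z": 0,"rx": 0.007,"ry": 0.006,"rz": 0.67,"fingers": 1},{"x": -0.212,"y": 0.002,"z": 0.1,"rx": 0.007,"ry": 0.006,"rz": 0.67,"fingers": 1},{"x": -0.212,"y": 0.002,"z": 0.17,"rx": 0.007,"ry": 0.006,"rz": 0.67,"fingers": 1},{"x": -0.212,"y": 0.002,"z": 0.205,"rx": 0.007,"ry": 0.006,"rz": 0.67,"fingers": 1},{"x": -0.212,"y": 0.002,"z": 0.207,"rx": 0.007,"ry": 0.006,"rz": 0.67,"fingers": 1}]}}

```text
time_s: 6.05
tool_pos: [497.7, 280.8, 110.5]
orientation: [[-0.962, 0.272, -0.006], [0.272, 0.962, -0.005], [0.005, -0.006, -1.0]]
ft_force: [-0.1, 0.0, 0.5]
grip_width: 0.996
grasp_force: 0.0
```

>>> {"fn": "jog_arm", "kwargs": {"increments": [{"x": 0,"y": 0,"z": 0,"rx": 0,"ry": 0,"rz": 0,"fingers": 0.3},{"x": 0,"y": 0,"z": 0,"rx": 0,"ry": 0,"rz": 0,"fingers": 0.3},{"x": 0,"y": 0,"z": 0,"rx": 0,"ry": 0,"rz": 0,"fingers": 0.3},{"x": 0,"y": 0,"z": 0,"rx": 0,"ry": 0,"rz": 0,"fingers": 0.3}], "force": 60}}

```text
time_s: 6.55
tool_pos: [500.2, 282.1, 113.5]
orientation: [[-0.962, 0.273, -0.001], [0.273, 0.962, -0.001], [0.0, -0.001, -1.0]]
ft_force: [-0.7, -0.1, 5.8]
grip_width: 0.512
grasp_force: 63.9
```

>>> {"fn": "jog_arm", "kwargs": {"increments": [{"x": 0,"y": 0,"z": -0.02,"rx": 0,"ry": 0,"rz": 0,"fingers": 0.3},{"x": 0,"y": 0,"z": -0.05,"rx": 0,"ry": 0,"rz": 0,"fingers": 0.3},{"x": 0,"y": 0,"z": -0.1,"rx": 0,"ry": 0,"rz": 0,"fingers": 0.3},{"x": 0,"y": 0,"z": -0.16,"rx": 0,"ry": 0,"rz": 0,"fingers": 0.3},{"x": 0,"y": 0,"z": -0.17,"rx": 0,"ry": 0,"rz": 0,"fingers": 0.3},{"x": 0,"y": 0,"z": -0.17,"rx": 0,"ry": 0,"rz": 0,"fingers": 0.3}], "force": 100}}

```text
time_s: 7.3
tool_pos: [499.0, 281.3, 196.6]
orientation: [[-0.962, 0.273, -0.004], [0.273, 0.962, -0.003], [0.003, -0.004, -1.0]]
ft_force: [0.4, -0.4, -2.5]
grip_width: 0.502
grasp_force: 103.0
```

```bash
python3 - <<'E'
from h import *
plan((620,-9,198),76.4); print(sensors.observe()['grip_width'])
E
```

```text
shift [-0.3912 -0.4926 -0.0019] turn [-0.008 -0.006 -0.078] | mm 315.0 deg 2.3
0.5024885637790879
```

```bash
python3 - <<'E'
from h import *
plan((708,-9,190),76.4)
E
```

```text
shift [-0.5606 -0.4445  0.0135] turn [-0.008 -0.006 -0.078] | mm 358.0 deg 2.3
```

>>> {"fn": "jog_arm", "kwargs": {"increments": [{"x": -0.075,"y": -0.06,"z": 0,"rx": -0.008,"ry": -0.006,"rz": -0.078,"fingers": 0.3},{"x": -0.17,"y": -0.135,"z": 0,"rx": -0.008,"ry": -0.006,"rz": -0.078,"fingers": 0.3},{"x": -0.27,"y": -0.21,"z": 0,"rx": -0.008,"ry": -0.006,"rz": -0.078,"fingers": 0.3},{"x": -0.365,"y": -0.29,"z": 0,"rx": -0.008,"ry": -0.006,"rz": -0.078,"fingers": 0.3},{"x": -0.46,"y": -0.365,"z": 0.01,"rx": -0.008,"ry": -0.006,"rz": -0.078,"fingers": 0.3},{"x": -0.53,"y": -0.42,"z": 0.0135,"rx": -0.008,"ry": -0.006,"rz": -0.078,"fingers": 0.3},{"x": -0.56,"y": -0.444,"z": 0.0135,"rx": -0.008,"ry": -0.006,"rz": -0.078,"fingers": 0.3},{"x": -0.56,"y": -0.444,"z": 0.0135,"rx": -0.008,"ry": -0.006,"rz": -0.078,"fingers": 0.3}]}}

```text
time_s: 8.3
tool_pos: [707.5, -9.5, 188.6]
orientation: [[-0.971, 0.237, -0.002], [0.237, 0.971, -0.0], [0.002, -0.001, -1.0]]
ft_force: [-0.6, 0.9, -1.8]
grip_width: 0.509
grasp_force: 103.1
```

```bash
python3 - <<'E'
from h import *
plan((708,-9,110),76.4);plan((708,-9,50),76.4); print(sensors.observe()['grip_width'])
E
```

```text
shift [-0.001   0.0013  0.1572] turn [-0.002 -0.004 -0.004] | mm 79.0 deg 0.2
shift [-0.0012  0.0014  0.2772] turn [-0.002 -0.004 -0.004] | mm 139.0 deg 0.2
0.5093352463043731
```

>>> {"fn": "jog_arm", "kwargs": {"increments": [{"x": -0.001,"y": 0.001,"z": 0.1,"rx": 0,"ry": -0.004,"rz": 0,"fingers": 0.3},{"x": -0.001,"y": 0.001,"z": 0.2,"rx": 0,"ry": -0.004,"rz": 0,"fingers": 0.3},{"x": -0.001,"y": 0.001,"z": 0.25,"rx": 0,"ry": -0.004,"rz": 0,"fingers": 0.3},{"x": -0.001,"y": 0.001,"z": 0.27,"rx": 0,"ry": -0.004,"rz": 0,"fingers": 0.3},{"x": -0.001,"y": 0.001,"z": 0.276,"rx": 0,"ry": -0.004,"rz": 0,"fingers": 0.3},{"x": -0.001,"y": 0.001,"z": 0.276,"rx": 0,"ry": -0.004,"rz": 0,"fingers": 0.3}]}}

```text
time_s: 9.05
tool_pos: [709.7, -7.4, 53.7]
orientation: [[-0.972, 0.234, 0.005], [0.234, 0.972, -0.0], [-0.005, 0.001, -1.0]]
ft_force: [-0.1, -0.8, -0.8]
grip_width: 0.504
grasp_force: 103.1
```

>>> {"fn": "jog_arm", "kwargs": {"increments": [{"x": 0,"y": 0,"z": 0,"rx": 0,"ry": 0,"rz": 0,"fingers": 0.7},{"x": 0,"y": 0,"z": 0,"rx": 0,"ry": 0,"rz": 0,"fingers": 1},{"x": 0,"y": 0,"z": 0,"rx": 0,"ry": 0,"rz": 0,"fingers": 1},{"x": 0,"y": 0,"z": -0.1,"rx": 0,"ry": 0,"rz": 0,"fingers": 1},{"x": 0,"y": 0,"z": -0.22,"rx": 0,"ry": 0,"rz": 0,"fingers": 1},{"x": 0.1,"y": 0,"z": -0.3,"rx": 0,"ry": 0,"rz": 0,"fingers": 1},{"x": 0.2,"y": 0,"z": -0.3,"rx": 0,"ry": 0,"rz": 0,"fingers": 1}]}}

```text
time_s: 9.93
tool_pos: [613.2, 15.4, 206.4]
orientation: [[-0.972, 0.236, 0.011], [0.236, 0.972, 0.0], [-0.011, 0.003, -1.0]]
ft_force: [0.5, 0.8, 0.6]
grip_width: 0.997
grasp_force: 0.0
```

```bash
python3 - <<'E'
from h import *
c=cam('top'); save(c,'t2.png',(280,110,380,200),4); P=cloud(c); Z=P[...,2]
def rect(cx,cy,r,lo,hi,n):
    m=(Z>lo)&(Z<hi)&(np.hypot(P[...,0]-cx,P[...,1]-cy)<r); print(n,m.sum(),np.round(np.nanmedian(P[m],0),1),cv2.minAreaRect(P[m][:,:2].astype(np.float32)))
rect(708,-9,80,29,40,'plate'); rect(708,-9,40,64,78,'boss')
# plate level
m=(Z>29)&(Z<42)&(np.hypot(P[...,0]-708,P[...,1]+9)<56)&(np.hypot(P[...,0]-708,P[...,1]+9)>36)
Q=P[m]; A=np.c_[Q[:,:2]-[708,-9],np.ones(len(Q))]; print(np.linalg.lstsq(A,Q[:,2],rcond=None)[0])
rect(509,-289,33,68,82,'carboss')
plan((509,-289,200),72.2)
E
```

```text
plate 0 [nan nan nan] ((0.0, 0.0), (0.0, 0.0), 0.0)
boss 0 [nan nan nan] ((0.0, 0.0), (0.0, 0.0), 0.0)
[0. 0. 0.]
carboss 128 [ 507.  -286.9   74.8] ((509.2806091308594, -288.085693359375), (45.64923858642578, 46.289058685302734), 71.43513488769531)
shift [ 0.0388 -0.6397  0.0044] turn [ 0.003 -0.011  0.149] | mm 320.0 deg 4.3
  return np.nanmean(a, axis, out=out, keepdims=keepdims)
```

View pics/t2.png

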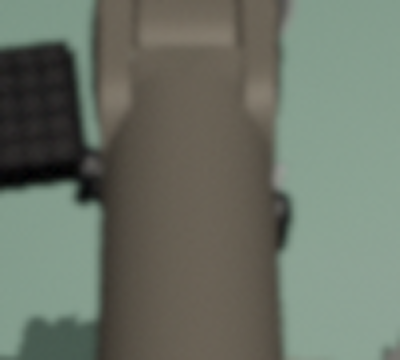

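>>> {"fn": "jog_arm", "kwargs": {"increments": [{"x": 0.0388,"y": -0.1,"z": 0.004,"rx": 0.003,"ry": -0.011,"rz": 0.16,"fingers": 1},{"x": 0.0388,"y": -0.21,"z": 0.004,"rx": 0.003,"ry": -0.011,"rz": 0.16,"fingers": 1},{"x": 0.0388,"y": -0.33,"z": 0.004,"rx": 0.003,"ry": -0.011,"rz": 0.16,"fingers": 1},{"x": 0.0388,"y": -0.45,"z": 0.004,"rx": 0.003,"ry": -0.011,"rz": 0.16,"fingers": 1},{"x": 0.0388,"y": -0.56,"z": 0.004,"rx": 0.003,"ry": -0.011,"rz": 0.16,"fingers": 1},{"x": 0.0388,"y": -0.64,"z": 0.004,"rx": 0.003,"ry": -0.011,"rz": 0.16,"fingers": 1},{"x": 0.0388,"y": -0.64,"z": 0.004,"rx": 0.003,"ry": -0.011,"rz": 0.16,"fingers": 1},{"x": 0.0388,"y": -0.64,"z": 0.004,"rx": 0.003,"ry": -0.011,"rz": 0.16,"fingers": 1}]}}

```text
time_s: 10.98
tool_pos: [517.6, -290.1, 199.8]
orientation: [[-0.95, 0.311, 0.008], [0.311, 0.95, -0.002], [-0.008, 0.0, -1.0]]
ft_force: [-0.1, 0.6, 0.6]
grip_width: 0.998
grasp_force: 0.0
```

```bash
python3 - <<'E'
from h import *
c=cam('top'); P=cloud(c); Z=P[...,2]; w=cam('wrist'); save(w,'w4.png')
def rect(P,cx,cy,r,lo,hi,n):
    Z=P[...,2];m=(Z>lo)&(Z<hi)&(np.hypot(P[...,0]-cx,P[...,1]-cy)<r); print(n,m.sum(),np.round(np.nanmedian(P[m],0),1),cv2.minAreaRect(P[m][:,:2].astype(np.float32)))
rect(P,708,-9,80,29,40,'plate'); rect(P,708,-9,40,64,78,'boss')
m=(Z>29)&(Z<42)&(np.hypot(P[...,0]-708,P[...,1]+9)<56)&(np.hypot(P[...,0]-708,P[...,1]+9)>36)
Q=P[m]; A=np.c_[Q[:,:2]-[708,-9],np.ones(len(Q))]; print(np.linalg.lstsq(A,Q[:,2],rcond=None)[0])
W=cloud(w)
rect(W,509,-288,33,70,80,'wcarboss')
plan((509,-288,53),71.8)
E
```

```text
plate 283 [707.2  -2.9  33.9] ((706.2047119140625, -8.449356079101562), (104.55580139160156, 87.9645767211914), 37.67280197143555)
boss 108 [710.2  -5.4  70.4] ((710.2197875976562, -6.935657501220703), (45.130455017089844, 46.14541244506836), 76.89291381835938)
[ 6.74489449e-04 -1.39779686e-03  3.37058306e+01]
wcarboss 1326 [ 507.  -290.3   74.7] ((509.51043701171875, -289.4830017089844), (45.23627853393555, 44.89926528930664), 72.25379943847656)
shift [ 0.0202 -0.0036  0.2934] turn [0.    0.016 0.006] | mm 147.0 deg 0.5
```

View pics/w4.png

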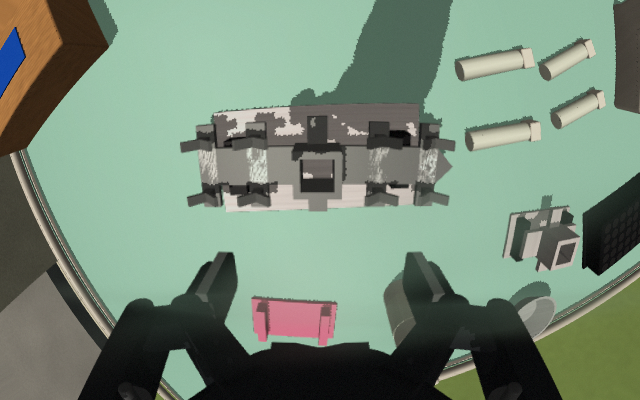

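>>> {"fn": "jog_arm", "kwargs": {"increments": [{"x": 0.019,"y": -0.005,"z": 0.05,"rx": 0,"ry": 0.016,"rz": -0.005,"fingers": 1},{"x": 0.019,"y": -0.005,"z": 0.17,"rx": 0,"ry": 0.016,"rz": -0.005,"fingers": 1},{"x": 0.019,"y": -0.005,"z": 0.25,"rx": 0,"ry": 0.016,"rz": -0.005,"fingers": 1},{"x": 0.019,"y": -0.005,"z": 0.292,"rx": 0,"ry": 0.016,"rz": -0.005,"fingers": 1},{"x": 0.019,"y": -0.005,"z": 0.292,"rx": 0,"ry": 0.016,"rz": -0.005,"fingers": 1},{"x": 0.019,"y": -0.005,"z": 0.292,"rx": 0,"ry": 0.016,"rz": -0.005,"fingers": 1}]}}

```text
time_s: 11.82
tool_pos: [509.7, -290.5, 54.9]
orientation: [[-0.951, 0.308, 0.002], [0.308, 0.951, -0.001], [-0.002, -0.001, -1.0]]
ft_force: [0.7, 0.2, -0.3]
grip_width: 1.004
grasp_force: 0.0
```

>>> {"fn": "jog_arm", "kwargs": {"increments": [{"x": 0,"y": 0,"z": 0,"rx": 0,"ry": 0,"rz": 0,"fingers": 0.3},{"x": 0,"y": 0,"z": 0,"rx": 0,"ry": 0,"rz": 0,"fingers": 0.3},{"x": 0,"y": 0,"z": 0,"rx": 0,"ry": 0,"rz": 0,"fingers": 0.3},{"x": 0,"y": 0,"z": 0,"rx": 0,"ry": 0,"rz": 0,"fingers": 0.3},{"x": 0,"y": 0,"z": 0,"rx": 0,"ry": 0,"rz": 0,"fingers": 0.3}]}}

```text
time_s: 12.45
tool_pos: [509.5, -291.1, 55.2]
orientation: [[-0.951, 0.31, 0.002], [0.31, 0.951, -0.001], [-0.002, -0.0, -1.0]]
ft_force: [0.2, 1.0, 5.3]
grip_width: 0.503
grasp_force: 102.8
```

>>> {"fn": "jog_arm", "kwargs": {"increments": [{"x": 0,"y": 0,"z": -0.02,"rx": 0,"ry": 0,"rz": 0,"fingers": 0.3},{"x": 0,"y": 0,"z": -0.08,"rx": 0,"ry": 0,"rz": 0,"fingers": 0.3},{"x": 0,"y": 0,"z": -0.18,"rx": 0,"ry": 0,"rz": 0,"fingers": 0.3},{"x": 0,"y": 0,"z": -0.28,"rx": 0,"ry": 0,"rz": 0,"fingers": 0.3},{"x": 0,"y": 0,"z": -0.32,"rx": 0,"ry": 0,"rz": 0,"fingers": 0.3},{"x": 0,"y": 0,"z": -0.32,"rx": 0,"ry": 0,"rz": 0,"fingers": 0.3}]}}

```text
time_s: 13.2
tool_pos: [509.1, -291.2, 215.5]
orientation: [[-0.951, 0.31, 0.003], [0.31, 0.951, -0.002], [-0.004, -0.001, -1.0]]
ft_force: [-0.3, 0.0, -2.8]
grip_width: 0.502
grasp_force: 102.4
```

```bash
python3 - <<'E'
from h import *
plan((500.8,40,215),72.7)
s=sensors.observe();print(s['tool_pos'],s['ft_force'],s['grip_width'],s['joints'])
E
```

```text
shift [ 2.210e-01  6.247e-01 -4.000e-04] turn [-0.002  0.007 -0.026] | mm 331.0 deg 0.8
[ 509.07117951 -291.23185552  215.52935077] [-0.33205778  0.03678929 -2.8325414 ] 0.5020146651808105 [ 0.10185483  0.31850294  0.43224594  1.72511465 -0.1454343   1.12601925
  1.83307965]
```

>>> {"fn": "jog_arm", "kwargs": {"increments": [{"x": 0.02,"y": 0.05,"z": 0,"rx": 0,"ry": 0.007,"rz": -0.05,"fingers": 0.3},{"x": 0.05,"y": 0.14,"z": 0,"rx": 0,"ry": 0.007,"rz": -0.08,"fingers": 0.3},{"x": 0.085,"y": 0.24,"z": 0,"rx": 0,"ry": 0.007,"rz": -0.08,"fingers": 0.3},{"x": 0.12,"y": 0.34,"z": 0,"rx": 0,"ry": 0.007,"rz": -0.08,"fingers": 0.3},{"x": 0.155,"y": 0.44,"z": 0,"rx": 0,"ry": 0.007,"rz": -0.08,"fingers": 0.3},{"x": 0.19,"y": 0.54,"z": 0,"rx": 0,"ry": 0.007,"rz": -0.08,"fingers": 0.3},{"x": 0.221,"y": 0.625,"z": 0,"rx": 0,"ry": 0.007,"rz": -0.08,"fingers": 0.3},{"x": 0.221,"y": 0.625,"z": 0,"rx": 0,"ry": 0.007,"rz": -0.08,"fingers": 0.3}]}}

```text
time_s: 14.2
tool_pos: [498.4, 45.6, 211.6]
orientation: [[-0.965, 0.263, -0.007], [0.263, 0.965, 0.001], [0.008, -0.001, -1.0]]
ft_force: [-0.4, -0.4, -1.1]
grip_width: 0.503
grasp_force: 102.6
```

```bash
python3 - <<'E'
from h import *
plan((501,281.8,190),74.2)
s=sensors.observe();print(s['grip_width'],s['joints'])
E
```

```text
shift [0.1191 0.4572 0.0437] turn [-0.001 -0.015  0.019] | mm 237.0 deg 0.7
0.5025787652968378 [-0.37723682  0.15477613  0.22563938  1.91078521 -0.04172516  1.08738254
  1.16992154]
```

>>> {"fn": "jog_arm", "kwargs": {"increments": [{"x": 0.02,"y": 0.08,"z": 0.01,"rx": 0,"ry": -0.01,"rz": 0.019,"fingers": 0.3},{"x": 0.045,"y": 0.18,"z": 0.02,"rx": 0,"ry": -0.01,"rz": 0.019,"fingers": 0.3},{"x": 0.07,"y": 0.28,"z": 0.03,"rx": 0,"ry": -0.01,"rz": 0.019,"fingers": 0.3},{"x": 0.098,"y": 0.38,"z": 0.04,"rx": 0,"ry": -0.01,"rz": 0.019,"fingers": 0.3},{"x": 0.119,"y": 0.457,"z": 0.044,"rx": 0,"ry": -0.01,"rz": 0.019,"fingers": 0.3},{"x": 0.119,"y": 0.457,"z": 0.044,"rx": 0,"ry": -0.01,"rz": 0.019,"fingers": 0.3},{"x": 0.119,"y": 0.457,"z": 0.044,"rx": 0,"ry": -0.01,"rz": 0.019,"fingers": 0.3},{"x": 0.119,"y": 0.457,"z": 0.044,"rx": 0,"ry": -0.01,"rz": 0.019,"fingers": 0.3}]}}

```text
time_s: 15.2
tool_pos: [505.1, 274.4, 191.0]
orientation: [[-0.959, 0.283, 0.001], [0.283, 0.959, -0.003], [-0.001, -0.003, -1.0]]
ft_force: [1.1, 0.0, -2.3]
grip_width: 0.501
grasp_force: 102.7
```

```bash
python3 - <<'E'
from h import *
w=cam('wrist'); save(w,'w5.png'); W=cloud(w); s=w['s']; p=np.array(s['tool_pos'])
Z=W[...,2]; m=(np.abs(Z-(p[2]+20))<5)&(np.hypot(W[...,0]-p[0],W[...,1]-p[1])<34)
print('boss',np.round(np.nanmedian(W[m],0),1),cv2.minAreaRect(W[m][:,:2].astype(np.float32)))
plan((501,281.8,190),74.2);plan((501,281.8,115.2),74.2)
print(p,s['grip_width'],s['orientation'])
E
```

```text
boss [499.5 275.2 210.4] ((505.2695617675781, 274.1827392578125), (66.16973876953125, 47.14858627319336), 73.22303771972656)
shift [0.0121 0.0112 0.0026] turn [-0.004  0.003 -0.023] | mm 8.0 deg 0.7
shift [0.0123 0.0114 0.1522] turn [-0.004  0.003 -0.023] | mm 77.0 deg 0.7
[505.14818237 274.35731723 191.02419561] 0.5005806235150047 [[-9.59011665e-01  2.83365961e-01  5.97874083e-04]
 [ 2.83363280e-01  9.59008522e-01 -2.81176042e-03]
 [-1.37012354e-03 -2.52709548e-03 -9.99995868e-01]]
```

View pics/w5.png

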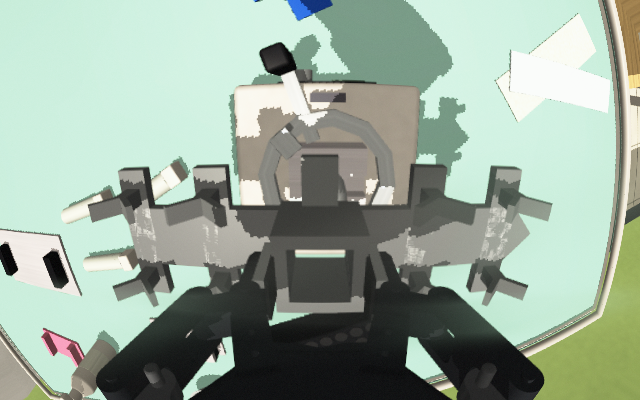

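The view shows the carrier held level with its nose to the right (+y). The pedestal is empty, with its shaft near (320,180), and the knob is released at (277,58). The white item at (40,262) is the emptied stand.

>>> {"fn": "jog_arm", "kwargs": {"increments": [{"x": 0.012,"y": 0.011,"z": 0.002,"rx": -0.004,"ry": 0.003,"rz": -0.023,"fingers": 0.3},{"x": 0.012,"y": 0.011,"z": 0.002,"rx": -0.004,"ry": 0.003,"rz": -0.023,"fingers": 0.3},{"x": 0.012,"y": 0.011,"z": 0.002,"rx": -0.004,"ry": 0.003,"rz": -0.023,"fingers": 0.3},{"x": 0.012,"y": 0.011,"z": 0.002,"rx": -0.004,"ry": 0.003,"rz": -0.023,"fingers": 0.3}]}}

```text
time_s: 15.75
tool_pos: [500.7, 283.6, 190.6]
orientation: [[-0.963, 0.27, 0.001], [0.27, 0.963, 0.001], [-0.0, 0.001, -1.0]]
ft_force: [-0.5, -0.0, -2.8]
grip_width: 0.502
grasp_force: 102.7
```

```bash
python3 - <<'E'
from h import *
s=sensors.observe(); print(s['tool_pos']); plan((501,281.8,115.2),74.2)
E
```

```text
[500.72671482 283.58452019 190.60607125]
shift [-0.0014 -0.0035  0.1508] turn [0.002 0.001 0.006] | mm 75.0 deg 0.2
```

>>> {"fn": "jog_arm", "kwargs": {"increments": [{"x": -0.0014,"y": -0.0035,"z": 0.04,"rx": 0.002,"ry": 0.001,"rz": 0.006,"fingers": 0.3},{"x": -0.0014,"y": -0.0035,"z": 0.066,"rx": 0.002,"ry": 0.001,"rz": 0.006,"fingers": 0.3},{"x": -0.0014,"y": -0.0035,"z": 0.066,"rx": 0.002,"ry": 0.001,"rz": 0.006,"fingers": 0.3},{"x": -0.0014,"y": -0.0035,"z": 0.066,"rx": 0.002,"ry": 0.001,"rz": 0.006,"fingers": 0.3}]}}

```text
time_s: 16.25
tool_pos: [501.2, 282.2, 158.0]
orientation: [[-0.962, 0.272, 0.0], [0.272, 0.962, 0.001], [-0.0, 0.001, -1.0]]
ft_force: [0.6, -0.2, -2.9]
grip_width: 0.5
grasp_force: 102.7
```

```bash
python3 - <<'E'
from h import *
s=sensors.observe(); print(s['tool_pos']); plan((501,281.8,115.2),74.2)
E
```

```text
[501.19915004 282.17464429 157.97968453]
shift [ 0.0002 -0.0009  0.0856] turn [0.002 0.    0.   ] | mm 43.0 deg 0.0
```

>>> {"fn": "jog_arm", "kwargs": {"increments": [{"x": 0,"y": 0,"z": 0.02,"rx": 0,"ry": 0,"rz": 0,"fingers": 0.3},{"x": 0,"y": 0,"z": 0.04,"rx": 0,"ry": 0,"rz": 0,"fingers": 0.3},{"x": 0,"y": 0,"z": 0.056,"rx": 0,"ry": 0,"rz": 0,"fingers": 0.3},{"x": 0,"y": 0,"z": 0.07,"rx": 0,"ry": 0,"rz": 0,"fingers": 0.3},{"x": 0,"y": 0,"z": 0.08,"rx": 0,"ry": 0,"rz": 0,"fingers": 0.3},{"x": 0,"y": 0,"z": 0.086,"rx": 0,"ry": 0,"rz": 0,"fingers": 0.3},{"x": 0,"y": 0,"z": 0.087,"rx": 0,"ry": 0,"rz": 0,"fingers": 0.3},{"x": 0,"y": 0,"z": 0.087,"rx": 0,"ry": 0,"rz": 0,"fingers": 0.3}]}}

```text
time_s: 17.25
tool_pos: [500.6, 281.8, 115.3]
orientation: [[-0.962, 0.272, -0.001], [0.272, 0.962, 0.0], [0.001, -0.0, -1.0]]
ft_force: [-2.9, -2.4, 6.2]
grip_width: 0.501
grasp_force: 103.7
```

>>> {"fn": "jog_arm", "kwargs": {"increments": [{"x": 0,"y": 0,"z": 0,"rx": 0,"ry": 0,"rz": 0,"fingers": 0.7},{"x": 0,"y": 0,"z": 0,"rx": 0,"ry": 0,"rz": 0,"fingers": 1},{"x": 0,"y": 0,"z": 0,"rx": 0,"ry": 0,"rz": 0,"fingers": 1},{"x": 0,"y": 0,"z": 0,"rx": 0,"ry": 0,"rz": 0,"fingers": 1},{"x": 0,"y": 0,"z": -0.05,"rx": 0,"ry": 0,"rz": 0,"fingers": 1},{"x": 0,"y": 0,"z": -0.15,"rx": 0,"ry": 0,"rz": 0,"fingers": 1},{"x": 0,"y": 0,"z": -0.2,"rx": 0,"ry": 0,"rz": 0,"fingers": 1},{"x": 0,"y": 0,"z": -0.2,"rx": 0,"ry": 0,"rz": 0,"fingers": 1}]}}

```text
time_s: 18.25
tool_pos: [502.3, 282.7, 216.3]
orientation: [[-0.962, 0.272, 0.004], [0.272, 0.962, 0.003], [-0.003, 0.004, -1.0]]
ft_force: [-0.0, 0.3, -0.1]
grip_width: 0.998
grasp_force: 0.0
```

```bash
cat >> h.py <<'E'
def rect(P,cx,cy,r,lo,hi,n,extra=None):
    Z=P[...,2];m=(Z>lo)&(Z<hi)&(np.hypot(P[...,0]-cx,P[...,1]-cy)<r)
    if extra is not None: m&=extra
    print(n,m.sum(),np.round(np.nanmedian(P[m],0),1),[np.round(q,1) for q in cv2.minAreaRect(P[m][:,:2].astype(np.float32))])
E
python3 - <<'E'
from h import *
w=cam('wrist'); W=cloud(w); print(w['s']['tool_pos'])
rect(W,500.5,282,33,129,141,'boss'); rect(W,392,275.5,25,100,150,'knob',w['color'].max(2)<90)
Z=W[...,2]; r=np.hypot(W[...,0]-500.5,W[...,1]-282); m=(np.abs(Z-98)<7)&(r>32)&(r<100)
Q=W[m]; A=np.c_[Q[:,:2]-[500.5,282],np.ones(len(Q))]; 
for _ in range(3):
    k=np.linalg.lstsq(A,Q[:,2],rcond=None)[0]; e=np.abs(A@k-Q[:,2])<3; Q,A=Q[e],A[e]
print('plane',k,len(Q))
plan((392,275.5,200),94.4);plan((392,275.5,100),94.4)
E
```

```text
[502.27614317 282.66394282 216.34790098]
boss 1919 [498.9 283.1 134.6] [array([500.8, 282. ]), array([44.9, 45.7]), np.float64(74.4)]
knob 605 [394.2 276.8 124.2] [array([393.2, 275.8]), array([17.9, 18. ]), np.float64(4.0)]
plane [ 2.42735664e-03 -1.54838421e-03  9.77365076e+01] 7905
shift [ 0.2064 -0.0721  0.0287] turn [ 0.002  0.001 -0.705] | mm 110.0 deg 20.2
shift [ 0.2065 -0.0723  0.2287] turn [ 0.002  0.001 -0.705] | mm 158.0 deg 20.2
```

>>> {"fn": "jog_arm", "kwargs": {"increments": [{"x": 0.1,"y": -0.035,"z": 0,"rx": 0,"ry": 0,"rz": -0.35,"fingers": 0.6},{"x": 0.2,"y": -0.071,"z": 0,"rx": 0,"ry": 0,"rz": -0.7,"fingers": 0.6},{"x": 0.205,"y": -0.071,"z": 0.03,"rx": 0,"ry": 0,"rz": -0.7,"fingers": 0.6},{"x": 0.205,"y": -0.071,"z": 0.08,"rx": 0,"ry": 0,"rz": -0.7,"fingers": 0.6},{"x": 0.205,"y": -0.071,"z": 0.08,"rx": 0,"ry": 0,"rz": -0.7,"fingers": 0.6}]}}

```text
time_s: 18.92
tool_pos: [391.4, 274.0, 171.2]
orientation: [[-0.997, -0.073, -0.005], [-0.073, 0.997, -0.004], [0.005, -0.004, -1.0]]
ft_force: [0.4, 0.6, 0.5]
grip_width: 0.597
grasp_force: 0.0
```

```bash
python3 - <<'E'
from h import *
plan((392.8,275.7,100),94.2)
E
```

```text
shift [-0.0038  0.0037  0.1423] turn [-0.007 -0.01  -0.001] | mm 71.0 deg 0.4
```

>>> {"fn": "jog_arm", "kwargs": {"increments": [{"x": -0.003,"y": 0.003,"z": 0.08,"rx": 0,"ry": -0.005,"rz": 0,"fingers": 0.6},{"x": -0.003,"y": 0.003,"z": 0.142,"rx": 0,"ry": -0.005,"rz": 0,"fingers": 0.6},{"x": -0.003,"y": 0.003,"z": 0.142,"rx": 0,"ry": -0.005,"rz": 0,"fingers": 0.6},{"x": -0.003,"y": 0.003,"z": 0.142,"rx": 0,"ry": -0.005,"rz": 0,"fingers": 0},{"x": -0.003,"y": 0.003,"z": 0.142,"rx": 0,"ry": -0.005,"rz": 0,"fingers": 0},{"x": -0.003,"y": 0.003,"z": 0.142,"rx": 0,"ry": -0.005,"rz": 0,"fingers": 0},{"x": -0.003,"y": 0.003,"z": 0.142,"rx": 0,"ry": -0.005,"rz": 0,"fingers": 0},{"x": -0.003,"y": 0.003,"z": 0.142,"rx": 0,"ry": -0.005,"rz": 0,"fingers": 0}], "force": 80}}

```text
time_s: 19.92
tool_pos: [395.1, 277.2, 104.8]
orientation: [[-0.997, -0.073, 0.004], [-0.073, 0.997, 0.001], [-0.004, 0.001, -1.0]]
ft_force: [-1.5, -1.5, 5.6]
grip_width: 0.188
grasp_force: 78.4
```

>>> {"fn": "jog_arm", "kwargs": {"increments": [{"x": 0,"y": 0,"z": -0.012,"rx": 0,"ry": 0,"rz": 0,"fingers": 0},{"x": 0,"y": 0,"z": -0.024,"rx": 0,"ry": 0,"rz": 0,"fingers": 0},{"x": 0,"y": 0,"z": -0.034,"rx": 0,"ry": 0,"rz": 0,"fingers": 0},{"x": 0,"y": 0,"z": -0.034,"rx": 0,"ry": 0,"rz": 0,"fingers": 0}]}}

```text
time_s: 20.42
tool_pos: [395.2, 276.6, 119.8]
orientation: [[-0.997, -0.074, 0.005], [-0.074, 0.997, 0.0], [-0.005, 0.0, -1.0]]
ft_force: [7.2, -1.1, -13.6]
grip_width: 0.19
grasp_force: 78.3
```

>>> {"fn": "jog_arm", "kwargs": {"increments": [{"x": -0.001,"y": 0.019,"z": 0,"rx": 0,"ry": 0,"rz": 0.1745,"fingers": 0},{"x": -0.0033,"y": 0.0375,"z": 0,"rx": 0,"ry": 0,"rz": 0.349,"fingers": 0},{"x": -0.0074,"y": 0.056,"z": 0,"rx": 0,"ry": 0,"rz": 0.524,"fingers": 0},{"x": -0.013,"y": 0.074,"z": 0,"rx": 0,"ry": 0,"rz": 0.698,"fingers": 0},{"x": -0.013,"y": 0.074,"z": 0,"rx": 0,"ry": 0,"rz": 0.698,"fingers": 0}]}}

```text
time_s: 21.05
tool_pos: [399.6, 312.9, 119.1]
orientation: [[-0.962, 0.272, 0.005], [0.272, 0.962, -0.002], [-0.005, -0.001, -1.0]]
ft_force: [7.8, -2.5, -12.7]
grip_width: 0.186
grasp_force: 78.5
```

>>> {"fn": "jog_arm", "kwargs": {"increments": [{"x": -0.001,"y": 0.019,"z": 0,"rx": 0,"ry": 0,"rz": 0.1745,"fingers": 0},{"x": -0.0033,"y": 0.0375,"z": 0,"rx": 0,"ry": 0,"rz": 0.349,"fingers": 0},{"x": -0.0074,"y": 0.056,"z": 0,"rx": 0,"ry": 0,"rz": 0.524,"fingers": 0},{"x": -0.013,"y": 0.074,"z": 0,"rx": 0,"ry": 0,"rz": 0.698,"fingers": 0},{"x": -0.013,"y": 0.074,"z": 0,"rx": 0,"ry": 0,"rz": 0.698,"fingers": 0},{"x": -0.013,"y": 0.074,"z": 0,"rx": 0,"ry": 0,"rz": 0.698,"fingers": 0}]}}

```text
time_s: 21.8
tool_pos: [415.8, 345.1, 118.6]
orientation: [[-0.812, 0.584, 0.004], [0.584, 0.812, -0.004], [-0.006, -0.001, -1.0]]
ft_force: [7.5, -3.7, -12.0]
grip_width: 0.188
grasp_force: 79.1
```

>>> {"fn": "jog_arm", "kwargs": {"increments": [{"x": 0,"y": 0,"z": 0.015,"rx": 0,"ry": 0,"rz": 0,"fingers": 0},{"x": 0,"y": 0,"z": 0.032,"rx": 0,"ry": 0,"rz": 0,"fingers": 0},{"x": 0,"y": 0,"z": 0.032,"rx": 0,"ry": 0,"rz": 0,"fingers": 0},{"x": 0,"y": 0,"z": 0.032,"rx": 0,"ry": 0,"rz": 0,"fingers": 0.6},{"x": 0,"y": 0,"z": 0.032,"rx": 0,"ry": 0,"rz": 0,"fingers": 0.6},{"x": 0,"y": 0,"z": -0.08,"rx": 0,"ry": 0,"rz": 0,"fingers": 0.6},{"x": 0,"y": 0,"z": -0.2,"rx": 0,"ry": 0,"rz": 0,"fingers": 0.6},{"x": 0,"y": 0,"z": -0.22,"rx": 0,"ry": 0,"rz": 0,"fingers": 0.6}]}}

```text
time_s: 22.8
tool_pos: [415.4, 351.2, 235.5]
orientation: [[-0.812, 0.583, 0.009], [0.583, 0.812, 0.008], [-0.002, 0.012, -1.0]]
ft_force: [-0.7, 0.1, 0.4]
grip_width: 0.6
grasp_force: 0.0
```

```bash
python3 - <<'E'
from h import *
w=cam('wrist'); W=cloud(w); print(w['s']['tool_pos'],w['s']['joints'])
rect(W,500.5,282,33,129,141,'boss'); rect(W,413,347,22,100,150,'knob',w['color'].max(2)<90)
c=cam('top'); P=cloud(c)
for i,(x,y) in enumerate([(539,78),(545,-62),(470,70),(459,-55)]): rect(P,x,y,62,12,34,f'tube{i}')
E
```

```text
[415.39241666 351.21944941 235.47370418] [-0.86493933  0.19898006  0.09752475  1.79696693 -0.02104305  1.13477146
  0.18741117]
boss 1162 [497.2 282.8 134.6] [array([501. , 281.8]), array([46.4, 46.9]), np.float64(74.4)]
knob 511 [411.  348.1 124.1] [array([413.1, 346.5]), array([18.3, 17.9]), np.float64(50.0)]
tube0 225 [537.8  78.   22.3] [array([514.5,  74.5]), array([ 73.5, 102.6]), np.float64(8.7)]
tube1 213 [544.1 -62.1  22.2] [array([545. , -62.3]), array([101.9,  23.9]), np.float64(84.6)]
tube2 231 [470.2  71.3  22. ] [array([494. ,  75.9]), array([ 73.8, 102. ]), np.float64(13.9)]
tube3 220 [457.4 -54.7  22.4] [array([459.5, -54.9]), array([24. , 99.4]), np.float64(0.3)]
```

```bash
python3 - <<'E'
from h import *
plan((478,211,215),31,flip=0)
E
```

```text
shift [-0.2658 -0.1507  0.0334] turn [0.011 0.001 0.814] | mm 154.0 deg 23.3
```

>>> {"fn": "jog_arm", "kwargs": {"increments": [{"x": -0.1,"y": -0.06,"z": 0.01,"rx": 0.01,"ry": 0,"rz": 0.35,"fingers": 0.5},{"x": -0.2,"y": -0.11,"z": 0.02,"rx": 0.01,"ry": 0,"rz": 0.65,"fingers": 0.5},{"x": -0.266,"y": -0.15,"z": 0.033,"rx": 0.01,"ry": 0,"rz": 0.814,"fingers": 0.5}]}}

```text
time_s: 23.28
tool_pos: [477.7, 206.9, 211.7]
orientation: [[-0.51, 0.86, -0.004], [0.86, 0.51, -0.005], [-0.002, -0.006, -1.0]]
ft_force: [0.1, 1.1, 1.0]
grip_width: 0.495
grasp_force: 0.0
```

>>> {"fn": "jog_arm", "kwargs": {"increments": [{"x": -0.1,"y": -0.013,"z": 0.03,"rx": 0,"ry": 0,"rz": 0.3,"fingers": 0.5},{"x": -0.2,"y": -0.026,"z": 0.08,"rx": 0,"ry": 0,"rz": 0.6,"fingers": 0.5},{"x": -0.302,"y": -0.037,"z": 0.13,"rx": 0,"ry": 0,"rz": 0.768,"fingers": 0.5},{"x": -0.302,"y": -0.037,"z": 0.13,"rx": 0,"ry": 0,"rz": 0.768,"fingers": 0.5},{"x": -0.302,"y": -0.037,"z": 0.13,"rx": 0,"ry": 0,"rz": 0.768,"fingers": 0.5}]}}

```text
time_s: 23.9
tool_pos: [538.3, 71.3, 147.6]
orientation: [[-0.156, 0.988, -0.005], [0.988, 0.156, -0.003], [-0.002, -0.005, -1.0]]
ft_force: [0.7, 0.2, -0.7]
grip_width: 0.503
grasp_force: 0.0
```

```bash
cat >> h.py <<'E'
def tube(x,y,zlo=14,zhi=34,r=62):
    """wrist look: tube nearest to (x,y); prints origin, axis angle (towards cap)"""
    w=cam('wrist'); W=cloud(w); Z=W[...,2]
    m=((Z>zlo)&(Z<zhi)&(np.hypot(W[...,0]-x,W[...,1]-y)<r)&(w['color'].min(2)>100)).astype(np.uint8)
    n,L,st,ce=cv2.connectedComponentsWithStats(m)
    for i in range(1,n):
        if st[i,4]<150: continue
        Q=W[L==i]; (c,wh,a)=cv2.minAreaRect(Q[:,:2].astype(np.float32))
        if wh[0]<wh[1]: a+=90
        c=np.array(c); d=np.array([np.cos(np.radians(a)),np.sin(np.radians(a))]); 
        if d[1]<0: d=-d; a-=180
        t=(Q[:,:2]-c)@d; L2=max(wh)
        # heights seen at both ends: cap is square -> wider near-top area
        print('tube px',np.round(ce[i]),'n',st[i,4],'c',np.round(c,1),'wh',np.round(wh,1),'axis',np.round(a%180,1),'org(cap +y)',np.round(c-6.5*d,1),'width +end/-end',np.round([np.ptp((Q[:,:2]-c)[t>L2/2-14]@[-d[1],d[0]]),np.ptp((Q[:,:2]-c)[t<-L2/2+14]@[-d[1],d[0]])],1))
    return w
E
python3 - <<'E'
from h import *
w=tube(540,72,zlo=10); save(w,'w6.png'); print(w['s']['tool_pos'],w['s']['time_s'])
E
```

```text
tube px [325. 131.] n 438 c [534.  119.2] wh [21.6 15.3] axis 9.0 org(cap +y) [527.5 118.2] width +end/-end [15.2 15.3]
tube px [324. 187.] n 1986 c [542.6  67.5] wh [22.8 85. ] axis 97.6 org(cap +y) [543.5  61.1] width +end/-end [21.9 22.8]
tube px [260. 186.] n 240 c [482.   59.5] wh [ 5.2 45.8] axis 103.8 org(cap +y) [483.5  53.2] width +end/-end [4.  4.8]
[538.33349638  71.34692903 147.56612531] 23.9
```

View pics/w6.png

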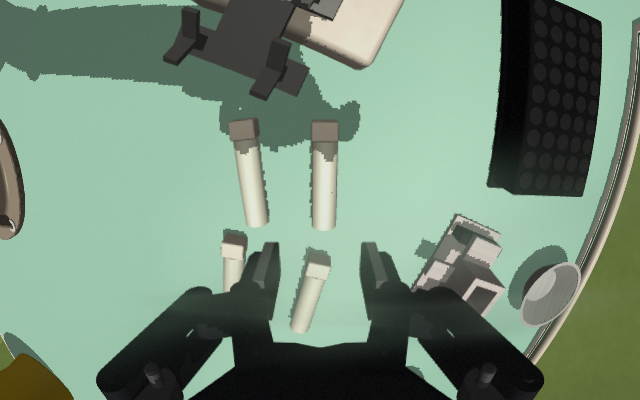

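The view is clear: tube0 spans (325,130–228) with its cap on the +y side. tube2 is at (250,175), tube3 at (232,260) and tube1 at (312,290).

```bash
sed -i "s/min(2)>100/min(2)>75/" h.py; python3 - <<'E'
from h import *
plan((541.3,71,4),8.5,flip=0)
E
```

```text
shift [-0.0027  0.0058  0.2884] turn [-0.007  0.004  0.02 ] | mm 144.0 deg 0.6
```

>>> {"fn": "jog_arm", "kwargs": {"increments": [{"x": -0.0027,"y": 0.006,"z": 0.1,"rx": -0.007,"ry": 0.004,"rz": 0.02,"fingers": 0.5},{"x": -0.0027,"y": 0.006,"z": 0.2,"rx": -0.007,"ry": 0.004,"rz": 0.02,"fingers": 0.5},{"x": -0.0027,"y": 0.006,"z": 0.26,"rx": -0.007,"ry": 0.004,"rz": 0.02,"fingers": 0.5},{"x": -0.0027,"y": 0.006,"z": 0.284,"rx": -0.007,"ry": 0.004,"rz": 0.02,"fingers": 0.5},{"x": -0.0027,"y": 0.006,"z": 0.286,"rx": -0.007,"ry": 0.004,"rz": 0.02,"fingers": 0.5},{"x": -0.0027,"y": 0.006,"z": 0.286,"rx": -0.007,"ry": 0.004,"rz": 0.02,"fingers": 0.5}]}}

```text
time_s: 24.7
tool_pos: [543.7, 70.0, 7.4]
orientation: [[-0.146, 0.989, 0.004], [0.989, 0.146, 0.0], [-0.0, 0.004, -1.0]]
ft_force: [-0.1, -0.5, -0.2]
grip_width: 0.499
grasp_force: 0.0
```

>>> {"fn": "jog_arm", "kwargs": {"increments": [{"x": 0,"y": 0,"z": 0,"rx": 0,"ry": 0,"rz": 0,"fingers": 0.15},{"x": 0,"y": 0,"z": 0,"rx": 0,"ry": 0,"rz": 0,"fingers": 0.15},{"x": 0,"y": 0,"z": 0,"rx": 0,"ry": 0,"rz": 0,"fingers": 0.15},{"x": 0,"y": 0,"z": 0,"rx": 0,"ry": 0,"rz": 0,"fingers": 0.15}], "force": 40}}

```text
time_s: 25.2
tool_pos: [543.6, 69.7, 7.5]
orientation: [[-0.146, 0.989, 0.004], [0.989, 0.146, 0.001], [-0.0, 0.004, -1.0]]
ft_force: [-0.8, -0.1, 5.5]
grip_width: 0.262
grasp_force: 39.2
```

>>> {"fn": "jog_arm", "kwargs": {"increments": [{"x": 0,"y": 0,"z": -0.06,"rx": 0,"ry": 0,"rz": 0,"fingers": 0.15},{"x": 0,"y": 0,"z": -0.17,"rx": 0,"ry": 0,"rz": 0,"fingers": 0.15},{"x": 0,"y": 0,"z": -0.29,"rx": 0,"ry": 0,"rz": 0,"fingers": 0.15},{"x": 0,"y": 0,"z": -0.38,"rx": 0,"ry": 0,"rz": 0,"fingers": 0.15},{"x": 0,"y": 0,"z": -0.39,"rx": 0,"ry": 0,"rz": 0,"fingers": 0.15}], "force": 60}}

```text
time_s: 25.82
tool_pos: [544.6, 69.6, 205.2]
orientation: [[-0.145, 0.989, 0.01], [0.989, 0.145, 0.002], [0.001, 0.01, -1.0]]
ft_force: [0.6, 0.7, -0.4]
grip_width: 0.257
grasp_force: 59.1
```

>>> {"fn": "jog_arm", "kwargs": {"increments": [{"x": 0.08,"y": 0.009,"z": 0,"rx": 0,"ry": 0,"rz": -0.25,"fingers": 0.15},{"x": 0.18,"y": 0.02,"z": 0,"rx": 0,"ry": 0,"rz": -0.55,"fingers": 0.15},{"x": 0.28,"y": 0.03,"z": 0,"rx": 0,"ry": 0,"rz": -0.85,"fingers": 0.15},{"x": 0.318,"y": 0.037,"z": 0,"rx": 0,"ry": 0,"rz": -0.97,"fingers": 0.15},{"x": 0.318,"y": 0.037,"z": 0,"rx": 0,"ry": 0,"rz": -0.97,"fingers": 0.15}]}}

```text
time_s: 26.45
tool_pos: [536.6, 230.2, 199.9]
orientation: [[-0.591, 0.806, 0.0], [0.806, 0.591, -0.001], [-0.001, -0.001, -1.0]]
ft_force: [0.4, -0.0, -0.9]
grip_width: 0.251
grasp_force: 59.1
```

```bash
python3 - <<'E'
from h import *
plan((532,300,200),64,flip=0); print(sensors.observe()['grip_width'])
E
```

```text
shift [ 0.1181  0.0751 -0.0004] turn [-0.002  0.002 -0.969] | mm 70.0 deg 27.8
0.250676848507229
```

>>> {"fn": "jog_arm", "kwargs": {"increments": [{"x": 0.04,"y": 0.025,"z": 0,"rx": 0,"ry": 0,"rz": -0.3,"fingers": 0.15},{"x": 0.08,"y": 0.05,"z": 0,"rx": 0,"ry": 0,"rz": -0.65,"fingers": 0.15},{"x": 0.118,"y": 0.075,"z": 0,"rx": 0,"ry": 0,"rz": -0.969,"fingers": 0.15},{"x": 0.118,"y": 0.075,"z": 0,"rx": 0,"ry": 0,"rz": -0.969,"fingers": 0.15}]}}

```text
time_s: 26.95
tool_pos: [532.8, 298.4, 200.4]
orientation: [[-0.897, 0.442, 0.001], [0.442, 0.897, -0.001], [-0.001, -0.001, -1.0]]
ft_force: [-0.2, -0.7, -0.2]
grip_width: 0.25
grasp_force: 59.2
```

>>> {"fn": "jog_arm", "kwargs": {"increments": [{"x": 0.045,"y": 0.09,"z": 0,"rx": 0,"ry": 0,"rz": -0.2,"fingers": 0.15},{"x": 0.0815,"y": 0.1685,"z": 0,"rx": 0,"ry": 0,"rz": -0.356,"fingers": 0.15},{"x": 0.0815,"y": 0.1685,"z": 0,"rx": 0,"ry": 0,"rz": -0.356,"fingers": 0.15},{"x": 0.0815,"y": 0.1685,"z": 0.06,"rx": 0,"ry": 0,"rz": -0.356,"fingers": 0.15},{"x": 0.0815,"y": 0.1685,"z": 0.08,"rx": 0,"ry": 0,"rz": -0.356,"fingers": 0.15},{"x": 0.0815,"y": 0.1685,"z": 0.08,"rx": 0,"ry": 0,"rz": -0.356,"fingers": 0.15}]}}

```text
time_s: 27.7
tool_pos: [533.6, 390.3, 160.2]
orientation: [[-0.961, 0.277, 0.0], [0.277, 0.961, -0.003], [-0.001, -0.003, -1.0]]
ft_force: [-0.3, 0.3, -1.3]
grip_width: 0.257
grasp_force: 59.3
```

```bash
python3 - <<'E'
from h import *
plan((532.3,393.6,127),74.2,flip=0); w=cam('wrist'); print(w['s']['tool_pos'],w['s']['grip_width']); save(w,'w7.png')
E
```

```text
shift [0.0045 0.0058 0.0663] turn [-0.005  0.002 -0.01 ] | mm 33.0 deg 0.3
[533.63529339 390.27270097 160.15398228] 0.2565444229766287
```

View pics/w7.png

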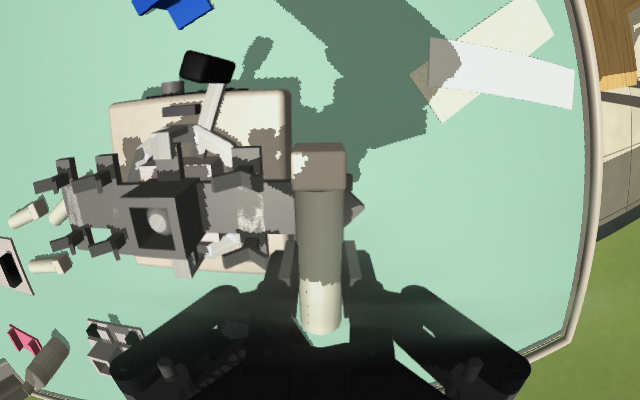

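The tube hangs over cradle 3 at (320,230), lined up along the carrier's x, with its cap toward -x.

>>> {"fn": "jog_arm", "kwargs": {"increments": [{"x": 0.0045,"y": 0.0055,"z": 0.02,"rx": -0.005,"ry": 0,"rz": -0.01,"fingers": 0.15},{"x": 0.0045,"y": 0.0055,"z": 0.045,"rx": -0.005,"ry": 0,"rz": -0.01,"fingers": 0.15},{"x": 0.0045,"y": 0.0055,"z": 0.06,"rx": -0.005,"ry": 0,"rz": -0.01,"fingers": 0.15},{"x": 0.0045,"y": 0.0055,"z": 0.065,"rx": -0.005,"ry": 0,"rz": -0.01,"fingers": 0.15},{"x": 0.0045,"y": 0.0055,"z": 0.065,"rx": -0.005,"ry": 0,"rz": -0.01,"fingers": 0.15},{"x": 0.0045,"y": 0.0055,"z": 0.065,"rx": -0.005,"ry": 0,"rz": -0.01,"fingers": 0.15}]}}

```text
time_s: 28.5
tool_pos: [532.1, 395.8, 128.6]
orientation: [[-0.963, 0.269, 0.002], [0.269, 0.963, 0.002], [-0.002, 0.002, -1.0]]
ft_force: [-1.2, -1.1, -0.3]
grip_width: 0.248
grasp_force: 59.3
```

>>> {"fn": "jog_arm", "kwargs": {"increments": [{"x": 0,"y": 0,"z": 0,"rx": 0,"ry": 0,"rz": 0,"fingers": 0.35},{"x": 0,"y": 0,"z": 0,"rx": 0,"ry": 0,"rz": 0,"fingers": 0.45},{"x": 0,"y": 0,"z": 0,"rx": 0,"ry": 0,"rz": 0,"fingers": 0.45},{"x": 0,"y": 0,"z": -0.06,"rx": 0,"ry": 0,"rz": 0,"fingers": 0.45},{"x": 0,"y": 0,"z": -0.16,"rx": 0,"ry": 0,"rz": 0,"fingers": 0.5},{"x": 0,"y": 0,"z": -0.16,"rx": 0,"ry": 0,"rz": 0,"fingers": 0.5}]}}

```text
time_s: 29.25
tool_pos: [534.4, 397.8, 213.7]
orientation: [[-0.963, 0.269, 0.01], [0.269, 0.963, 0.008], [-0.007, 0.011, -1.0]]
ft_force: [-0.7, 0.3, 0.8]
grip_width: 0.499
grasp_force: 0.0
```

```bash
python3 - <<'E'
from h import *
w=tube(532,393.6,zlo=134,zhi=150,r=60); print(w['s']['tool_pos'])
plan((510,250,205),47,flip=0)
E
```

```text
tube px [312. 186.] n 3858 c [523.9 395.5] wh [ 25.6 103.2] axis 166.1 org(cap +y) [530.2 394. ] width +end/-end [25.1 22.5]
[534.41687563 397.7741047  213.71860742]
shift [-0.0346 -0.2953  0.0101] turn [0.016 0.006 0.956] | mm 149.0 deg 27.4
```

>>> {"fn": "jog_arm", "kwargs": {"increments": [{"x": -0.01,"y": -0.1,"z": 0.01,"rx": 0.016,"ry": 0.006,"rz": 0.33,"fingers": 0.5},{"x": -0.022,"y": -0.2,"z": 0.01,"rx": 0.016,"ry": 0.006,"rz": 0.67,"fingers": 0.5},{"x": -0.035,"y": -0.295,"z": 0.01,"rx": 0.016,"ry": 0.006,"rz": 0.956,"fingers": 0.5}]}}

```text
time_s: 29.68
tool_pos: [507.9, 247.1, 201.6]
orientation: [[-0.728, 0.685, -0.006], [0.685, 0.728, -0.005], [0.001, -0.008, -1.0]]
ft_force: [0.8, 0.2, -0.4]
grip_width: 0.5
grasp_force: 0.0
```

>>> {"fn": "jog_arm", "kwargs": {"increments": [{"x": -0.04,"y": -0.07,"z": 0,"rx": 0,"ry": 0,"rz": 0.33,"fingers": 0.5},{"x": -0.085,"y": -0.14,"z": 0.05,"rx": 0,"ry": 0,"rz": 0.65,"fingers": 0.5},{"x": -0.127,"y": -0.21,"z": 0.11,"rx": 0,"ry": 0,"rz": 0.977,"fingers": 0.5}]}}

```text
time_s: 30.05
tool_pos: [483.0, 127.4, 147.6]
orientation: [[-0.321, 0.947, -0.004], [0.947, 0.321, -0.003], [-0.002, -0.005, -1.0]]
ft_force: [1.3, 0.2, -1.6]
grip_width: 0.499
grasp_force: 0.0
```

>>> {"fn": "jog_arm", "kwargs": {"increments": [{"x": -0.06,"y": -0.035,"z": 0,"rx": 0,"ry": 0,"rz": 0.18,"fingers": 0.5},{"x": -0.116,"y": -0.07,"z": 0,"rx": 0,"ry": 0,"rz": 0.18,"fingers": 0.5},{"x": -0.116,"y": -0.07,"z": 0,"rx": 0,"ry": 0,"rz": 0.18,"fingers": 0.5},{"x": -0.116,"y": -0.07,"z": 0,"rx": 0,"ry": 0,"rz": 0.18,"fingers": 0.5},{"x": -0.116,"y": -0.07,"z": 0,"rx": 0,"ry": 0,"rz": 0.18,"fingers": 0.5}]}}

```text
time_s: 30.68
tool_pos: [469.9, 63.8, 149.2]
orientation: [[-0.242, 0.97, -0.003], [0.97, 0.242, -0.003], [-0.002, -0.004, -1.0]]
ft_force: [0.1, 0.4, -0.2]
grip_width: 0.502
grasp_force: 0.0
```

```bash
python3 - <<'E'
from h import *
w=tube(471,64,zlo=10); print(w['s']['tool_pos'])
plan((471,64,4),13.8,flip=0)
E
```

```text
tube px [323. 175.] n 2715 c [470.8  68.4] wh [ 23.8 103.3] axis 103.4 org(cap +y) [472.3  62. ] width +end/-end [22.4 23.7]
[469.92770077  63.80311283 149.19261115]
shift [0.0006 0.0036 0.2901] turn [-0.009  0.004  0.007] | mm 145.0 deg 0.3
```

>>> {"fn": "jog_arm", "kwargs": {"increments": [{"x": -0.004,"y": 0.005,"z": 0.1,"rx": -0.008,"ry": 0.004,"rz": 0.01,"fingers": 0.5},{"x": -0.004,"y": 0.005,"z": 0.2,"rx": -0.008,"ry": 0.004,"rz": 0.01,"fingers": 0.5},{"x": -0.004,"y": 0.005,"z": 0.26,"rx": -0.008,"ry": 0.004,"rz": 0.01,"fingers": 0.5},{"x": -0.004,"y": 0.005,"z": 0.287,"rx": -0.008,"ry": 0.004,"rz": 0.01,"fingers": 0.5},{"x": -0.004,"y": 0.005,"z": 0.289,"rx": -0.008,"ry": 0.004,"rz": 0.01,"fingers": 0.5},{"x": -0.004,"y": 0.005,"z": 0.289,"rx": -0.008,"ry": 0.004,"rz": 0.01,"fingers": 0.5}]}}

```text
time_s: 31.48
tool_pos: [472.9, 61.1, 5.4]
orientation: [[-0.235, 0.972, 0.001], [0.972, 0.235, 0.0], [-0.0, 0.001, -1.0]]
ft_force: [-0.2, -0.2, 0.7]
grip_width: 0.499
grasp_force: 0.0
```

>>> {"fn": "jog_arm", "kwargs": {"increments": [{"x": 0,"y": 0,"z": 0,"rx": 0,"ry": 0,"rz": 0,"fingers": 0.15},{"x": 0,"y": 0,"z": 0,"rx": 0,"ry": 0,"rz": 0,"fingers": 0.15},{"x": 0,"y": 0,"z": 0,"rx": 0,"ry": 0,"rz": 0,"fingers": 0.15},{"x": 0,"y": 0,"z": 0,"rx": 0,"ry": 0,"rz": 0,"fingers": 0.15}], "force": 60}}

```text
time_s: 31.98
tool_pos: [472.9, 61.1, 5.7]
orientation: [[-0.235, 0.972, 0.002], [0.972, 0.235, 0.001], [0.0, 0.002, -1.0]]
ft_force: [-0.5, 0.2, 4.8]
grip_width: 0.259
grasp_force: 58.6
```

>>> {"fn": "jog_arm", "kwargs": {"increments": [{"x": 0,"y": 0,"z": -0.06,"rx": 0,"ry": 0,"rz": 0,"fingers": 0.15},{"x": 0,"y": 0,"z": -0.17,"rx": 0,"ry": 0,"rz": 0,"fingers": 0.15},{"x": 0,"y": 0,"z": -0.29,"rx": 0,"ry": 0,"rz": 0,"fingers": 0.15},{"x": 0,"y": 0,"z": -0.38,"rx": 0,"ry": 0,"rz": 0,"fingers": 0.15},{"x": 0,"y": 0,"z": -0.39,"rx": 0,"ry": 0,"rz": 0,"fingers": 0.15}]}}

```text
time_s: 32.6
tool_pos: [474.3, 61.3, 203.5]
orientation: [[-0.235, 0.972, 0.007], [0.972, 0.235, 0.003], [0.001, 0.008, -1.0]]
ft_force: [-0.4, -0.3, -1.6]
grip_width: 0.256
grasp_force: 59.0
```

>>> {"fn": "jog_arm", "kwargs": {"increments": [{"x": 0.07,"y": 0.025,"z": 0,"rx": 0,"ry": 0,"rz": -0.3,"fingers": 0.15},{"x": 0.16,"y": 0.057,"z": 0,"rx": 0,"ry": 0,"rz": -0.65,"fingers": 0.15},{"x": 0.242,"y": 0.087,"z": 0,"rx": 0,"ry": 0,"rz": -0.977,"fingers": 0.15},{"x": 0.242,"y": 0.087,"z": 0,"rx": 0,"ry": 0,"rz": -0.977,"fingers": 0.15}]}}

```text
time_s: 33.1
tool_pos: [484.6, 192.8, 198.1]
orientation: [[-0.669, 0.743, -0.002], [0.743, 0.669, 0.0], [0.002, -0.002, -1.0]]
ft_force: [-0.7, -0.2, -0.5]
grip_width: 0.254
grasp_force: 59.1
```

>>> {"fn": "jog_arm", "kwargs": {"increments": [{"x": 0.04,"y": 0.05,"z": 0,"rx": 0,"ry": 0,"rz": -0.3,"fingers": 0.15},{"x": 0.08,"y": 0.11,"z": 0,"rx": 0,"ry": 0,"rz": -0.65,"fingers": 0.15},{"x": 0.122,"y": 0.164,"z": 0,"rx": 0,"ry": 0,"rz": -0.977,"fingers": 0.15},{"x": 0.122,"y": 0.164,"z": 0,"rx": 0,"ry": 0,"rz": -0.977,"fingers": 0.15}]}}

```text
time_s: 33.6
tool_pos: [505.8, 290.6, 198.1]
orientation: [[-0.938, 0.347, -0.002], [0.347, 0.938, -0.001], [0.002, -0.001, -1.0]]
ft_force: [0.0, -0.6, -0.8]
grip_width: 0.254
grasp_force: 59.0
```

```bash
python3 - <<'E'
from h import *
plan((517.6,341.6,160),74.2,flip=0); s=sensors.observe(); print(s['tool_pos'],s['grip_width'])
E
```

```text
shift [0.0131 0.1039 0.076 ] turn [-0.002 -0.004 -0.157] | mm 65.0 deg 4.5
[505.80989384 290.62504215 198.07259905] 0.253726851575504
```

>>> {"fn": "jog_arm", "kwargs": {"increments": [{"x": 0.013,"y": 0.08,"z": 0,"rx": 0,"ry": 0,"rz": -0.157,"fingers": 0.15},{"x": 0.013,"y": 0.104,"z": 0,"rx": 0,"ry": 0,"rz": -0.157,"fingers": 0.15},{"x": 0.013,"y": 0.104,"z": 0.05,"rx": 0,"ry": 0,"rz": -0.157,"fingers": 0.15},{"x": 0.013,"y": 0.104,"z": 0.076,"rx": 0,"ry": 0,"rz": -0.157,"fingers": 0.15},{"x": 0.013,"y": 0.104,"z": 0.076,"rx": 0,"ry": 0,"rz": -0.157,"fingers": 0.15},{"x": 0.013,"y": 0.104,"z": 0.076,"rx": 0,"ry": 0,"rz": -0.157,"fingers": 0.15}]}}

```text
time_s: 34.35
tool_pos: [519.2, 339.3, 161.8]
orientation: [[-0.961, 0.276, 0.0], [0.276, 0.961, -0.0], [-0.0, -0.0, -1.0]]
ft_force: [0.2, 0.5, -0.3]
grip_width: 0.254
grasp_force: 59.0
```

```bash
python3 - <<'E'
from h import *
plan((517.6,341.6,125.5),74.2,flip=0); w=tube(517.6,341.6,zlo=160,zhi=190); print(w['s']['tool_pos'])
E
```

```text
shift [0.0044 0.0036 0.0727] turn [-0.     0.    -0.007] | mm 36.0 deg 0.2
tube px [320. 234.] n 9430 c [510.8 341.4] wh [ 43.1 104.7] axis 175.4 org(cap +y) [517.3 340.9] width +end/-end [25.5 25. ]
[519.19521611 339.25757492 161.84746974]
```

>>> {"fn": "jog_arm", "kwargs": {"increments": [{"x": 0.0037,"y": 0.003,"z": 0.03,"rx": 0,"ry": 0,"rz": 0,"fingers": 0.15},{"x": 0.0037,"y": 0.003,"z": 0.055,"rx": 0,"ry": 0,"rz": 0,"fingers": 0.15},{"x": 0.0037,"y": 0.003,"z": 0.068,"rx": 0,"ry": 0,"rz": 0,"fingers": 0.15},{"x": 0.0037,"y": 0.003,"z": 0.072,"rx": 0,"ry": 0,"rz": 0,"fingers": 0.15},{"x": 0.0037,"y": 0.003,"z": 0.072,"rx": 0,"ry": 0,"rz": 0,"fingers": 0.15},{"x": 0.0037,"y": 0.003,"z": 0.072,"rx": 0,"ry": 0,"rz": 0,"fingers": 0.15}]}}

```text
time_s: 35.15
tool_pos: [517.5, 341.4, 125.3]
orientation: [[-0.961, 0.275, -0.0], [0.275, 0.961, -0.001], [0.0, -0.001, -1.0]]
ft_force: [-0.7, 0.5, -0.5]
grip_width: 0.253
grasp_force: 59.0
```

>>> {"fn": "jog_arm", "kwargs": {"increments": [{"x": 0,"y": 0,"z": 0,"rx": 0,"ry": 0,"rz": 0,"fingers": 0.35},{"x": 0,"y": 0,"z": 0,"rx": 0,"ry": 0,"rz": 0,"fingers": 0.45},{"x": 0,"y": 0,"z": 0,"rx": 0,"ry": 0,"rz": 0,"fingers": 0.45},{"x": 0,"y": 0,"z": -0.06,"rx": 0,"ry": 0,"rz": 0,"fingers": 0.45},{"x": 0,"y": 0,"z": -0.16,"rx": 0,"ry": 0,"rz": 0,"fingers": 0.5},{"x": 0,"y": 0,"z": -0.16,"rx": 0,"ry": 0,"rz": 0,"fingers": 0.5}]}}

```text
time_s: 35.9
tool_pos: [520.0, 343.3, 210.0]
orientation: [[-0.961, 0.275, 0.007], [0.275, 0.961, 0.005], [-0.005, 0.007, -1.0]]
ft_force: [-0.1, 0.6, -1.1]
grip_width: 0.495
grasp_force: 0.0
```

```bash
python3 - <<'E'
from h import *
w=tube(525,367,zlo=134,zhi=150,r=100); print(w['s']['tool_pos'])
plan((520,230,205),46,flip=0)
E
```

```text
tube px [316. 186.] n 4006 c [510.  344.5] wh [ 24.  103.5] axis 164.1 org(cap +y) [516.2 342.7] width +end/-end [24.  22.4]
tube px [387. 184.] n 3668 c [523.9 395.3] wh [ 24.5 104. ] axis 165.7 org(cap +y) [530.2 393.7] width +end/-end [24.1 23. ]
tube px [249. 200.] n 951 c [502.7 288.1] wh [32.9 45.8] axis 164.4 org(cap +y) [509.  286.3] width +end/-end [32.9 32.5]
[519.99459334 343.31445984 210.01286063]
shift [-0.0647 -0.2154  0.0043] turn [0.007 0.003 0.979] | mm 112.0 deg 28.1
```

Both tubes are seated. On to tube1.

>>> {"fn": "jog_arm", "kwargs": {"increments": [{"x": -0.02,"y": -0.07,"z": 0,"rx": 0.007,"ry": 0.003,"rz": 0.33,"fingers": 0.5},{"x": -0.045,"y": -0.145,"z": 0,"rx": 0.007,"ry": 0.003,"rz": 0.66,"fingers": 0.5},{"x": -0.065,"y": -0.215,"z": 0.004,"rx": 0.007,"ry": 0.003,"rz": 0.979,"fingers": 0.5}]}}

```text
time_s: 36.33
tool_pos: [518.3, 227.6, 201.8]
orientation: [[-0.716, 0.698, -0.006], [0.698, 0.716, -0.004], [0.001, -0.007, -1.0]]
ft_force: [-0.4, -0.6, 0.2]
grip_width: 0.503
grasp_force: 0.0
```

>>> {"fn": "jog_arm", "kwargs": {"increments": [{"x": -0.065,"y": -0.058,"z": 0,"rx": 0,"ry": 0,"rz": 0.33,"fingers": 0.5},{"x": -0.13,"y": -0.115,"z": 0,"rx": 0,"ry": 0,"rz": 0.66,"fingers": 0.5},{"x": -0.195,"y": -0.173,"z": 0,"rx": 0,"ry": 0,"rz": 0.977,"fingers": 0.5}]}}

```text
time_s: 36.7
tool_pos: [528.1, 97.9, 202.2]
orientation: [[-0.305, 0.952, -0.006], [0.952, 0.305, -0.004], [-0.002, -0.007, -1.0]]
ft_force: [0.7, 0.3, 0.4]
grip_width: 0.501
grasp_force: 0.0
```

>>> {"fn": "jog_arm", "kwargs": {"increments": [{"x": -0.11,"y": -0.026,"z": 0.02,"rx": 0,"ry": 0,"rz": 0.3,"fingers": 0.5},{"x": -0.22,"y": -0.052,"z": 0.06,"rx": 0,"ry": 0,"rz": 0.6,"fingers": 0.5},{"x": -0.33,"y": -0.078,"z": 0.11,"rx": 0,"ry": 0,"rz": 0.82,"fingers": 0.5},{"x": -0.33,"y": -0.078,"z": 0.11,"rx": 0,"ry": 0,"rz": 0.82,"fingers": 0.5},{"x": -0.33,"y": -0.078,"z": 0.11,"rx": 0,"ry": 0,"rz": 0.82,"fingers": 0.5},{"x": -0.33,"y": -0.078,"z": 0.11,"rx": 0,"ry": 0,"rz": 0.82,"fingers": 0.5}]}}

```text
time_s: 37.45
tool_pos: [543.1, -67.8, 148.9]
orientation: [[0.092, 0.996, -0.004], [0.996, -0.092, -0.002], [-0.002, -0.004, -1.0]]
ft_force: [-0.2, 0.1, -0.3]
grip_width: 0.501
grasp_force: 0.0
```

```bash
python3 - <<'E'
from h import *
w=tube(544,-69,zlo=10,r=100); print(w['s']['tool_pos'])
plan((544.1,-68.8,4),-5.5,flip=0)
E
```

```text
tube px [323. 175.] n 2715 c [545.4 -63.7] wh [103.3  24.8] axis 84.8 org(cap +y) [544.8 -70.2] width +end/-end [22.7 24.8]
tube px [234. 181.] n 2161 c [459.8 -56.6] wh [ 23.7 103. ] axis 90.1 org(cap +y) [459.8 -63.1] width +end/-end [14.  22.8]
[543.08359894 -67.78729121 148.89976785]
shift [-0.001   0.0029  0.2902] turn [-0.006  0.005  0.007] | mm 145.0 deg 0.3
```

>>> {"fn": "jog_arm", "kwargs": {"increments": [{"x": -0.003,"y": 0.004,"z": 0.1,"rx": -0.006,"ry": 0.004,"rz": 0.007,"fingers": 0.5},{"x": -0.003,"y": 0.004,"z": 0.2,"rx": -0.006,"ry": 0.004,"rz": 0.007,"fingers": 0.5},{"x": -0.003,"y": 0.004,"z": 0.26,"rx": -0.006,"ry": 0.004,"rz": 0.007,"fingers": 0.5},{"x": -0.003,"y": 0.004,"z": 0.286,"rx": -0.006,"ry": 0.004,"rz": 0.007,"fingers": 0.5},{"x": -0.003,"y": 0.004,"z": 0.288,"rx": -0.006,"ry": 0.004,"rz": 0.007,"fingers": 0.5},{"x": -0.003,"y": 0.004,"z": 0.288,"rx": -0.006,"ry": 0.004,"rz": 0.007,"fingers": 0.5}]}}

```text
time_s: 38.25
tool_pos: [545.5, -71.6, 6.3]
orientation: [[0.098, 0.995, 0.002], [0.995, -0.098, -0.001], [-0.001, 0.002, -1.0]]
ft_force: [-0.6, 0.3, 0.7]
grip_width: 0.501
grasp_force: 0.0
```

>>> {"fn": "jog_arm", "kwargs": {"increments": [{"x": 0,"y": 0,"z": 0,"rx": 0,"ry": 0,"rz": 0,"fingers": 0.15},{"x": 0,"y": 0,"z": 0,"rx": 0,"ry": 0,"rz": 0,"fingers": 0.15},{"x": 0,"y": 0,"z": 0,"rx": 0,"ry": 0,"rz": 0,"fingers": 0.15},{"x": 0,"y": 0,"z": 0,"rx": 0,"ry": 0,"rz": 0,"fingers": 0.15}]}}

```text
time_s: 38.75
tool_pos: [545.4, -71.8, 6.5]
orientation: [[0.099, 0.995, 0.002], [0.995, -0.099, -0.001], [-0.001, 0.002, -1.0]]
ft_force: [-1.2, 1.0, 6.6]
grip_width: 0.256
grasp_force: 58.7
```

>>> {"fn": "jog_arm", "kwargs": {"increments": [{"x": 0,"y": 0,"z": -0.06,"rx": 0,"ry": 0,"rz": 0,"fingers": 0.15},{"x": 0,"y": 0,"z": -0.17,"rx": 0,"ry": 0,"rz": 0,"fingers": 0.15},{"x": 0,"y": 0,"z": -0.29,"rx": 0,"ry": 0,"rz": 0,"fingers": 0.15},{"x": 0,"y": 0,"z": -0.38,"rx": 0,"ry": 0,"rz": 0,"fingers": 0.15},{"x": 0,"y": 0,"z": -0.39,"rx": 0,"ry": 0,"rz": 0,"fingers": 0.15}]}}

```text
time_s: 39.38
tool_pos: [546.8, -72.1, 204.2]
orientation: [[0.099, 0.995, 0.008], [0.995, -0.099, -0.0], [0.0, 0.008, -1.0]]
ft_force: [0.8, 0.5, -0.4]
grip_width: 0.252
grasp_force: 59.0
```

```bash
python3 - <<'E'
from h import *
plan((525,30,200),22,flip=0); s=sensors.observe(); print(s['tool_pos'],s['grip_width'])
E
```

```text
shift [ 0.1989 -0.0636  0.008 ] turn [ 0.016  0.003 -0.966] | mm 104.0 deg 27.7
[546.75694654 -72.08411902 204.19806296] 0.25245430745122577
```

>>> {"fn": "jog_arm", "kwargs": {"increments": [{"x": 0.065,"y": -0.02,"z": 0,"rx": 0.016,"ry": 0.003,"rz": -0.32,"fingers": 0.15},{"x": 0.13,"y": -0.042,"z": 0,"rx": 0.016,"ry": 0.003,"rz": -0.65,"fingers": 0.15},{"x": 0.199,"y": -0.064,"z": 0,"rx": 0.016,"ry": 0.003,"rz": -0.966,"fingers": 0.15},{"x": 0.199,"y": -0.064,"z": 0,"rx": 0.016,"ry": 0.003,"rz": -0.966,"fingers": 0.15}]}}

```text
time_s: 39.88
tool_pos: [520.9, 34.3, 198.7]
orientation: [[-0.38, 0.925, -0.011], [0.925, 0.38, 0.001], [0.005, -0.01, -1.0]]
ft_force: [-0.3, 0.0, -0.5]
grip_width: 0.26
grasp_force: 59.0
```

>>> {"fn": "jog_arm", "kwargs": {"increments": [{"x": 0.065,"y": 0.01,"z": 0,"rx": 0,"ry": 0,"rz": -0.32,"fingers": 0.15},{"x": 0.135,"y": 0.02,"z": 0,"rx": 0,"ry": 0,"rz": -0.65,"fingers": 0.15},{"x": 0.204,"y": 0.029,"z": 0,"rx": 0,"ry": 0,"rz": -0.977,"fingers": 0.15},{"x": 0.204,"y": 0.029,"z": 0,"rx": 0,"ry": 0,"rz": -0.977,"fingers": 0.15}]}}

```text
time_s: 40.38
tool_pos: [496.4, 132.8, 199.1]
orientation: [[-0.768, 0.64, -0.01], [0.64, 0.768, -0.0], [0.008, -0.007, -1.0]]
ft_force: [-0.1, -0.7, -0.8]
grip_width: 0.254
grasp_force: 59.0
```

>>> {"fn": "jog_arm", "kwargs": {"increments": [{"x": 0.05,"y": 0.04,"z": 0,"rx": 0,"ry": 0,"rz": -0.3,"fingers": 0.15},{"x": 0.1,"y": 0.08,"z": 0,"rx": 0,"ry": 0,"rz": -0.6,"fingers": 0.15},{"x": 0.144,"y": 0.121,"z": 0,"rx": 0,"ry": 0,"rz": -0.845,"fingers": 0.15},{"x": 0.144,"y": 0.121,"z": 0.05,"rx": 0,"ry": 0,"rz": -0.845,"fingers": 0.15},{"x": 0.144,"y": 0.121,"z": 0.08,"rx": 0,"ry": 0,"rz": -0.845,"fingers": 0.15},{"x": 0.144,"y": 0.121,"z": 0.08,"rx": 0,"ry": 0,"rz": -0.845,"fingers": 0.15},{"x": 0.144,"y": 0.121,"z": 0.08,"rx": 0,"ry": 0,"rz": -0.845,"fingers": 0.15}]}}

```text
time_s: 41.25
tool_pos: [481.6, 222.5, 160.5]
orientation: [[-0.962, 0.274, -0.008], [0.274, 0.962, -0.001], [0.007, -0.003, -1.0]]
ft_force: [0.2, 1.0, -0.7]
grip_width: 0.254
grasp_force: 58.9
```

```bash
python3 - <<'E'
from h import *
plan((483.8,222.4,126),74.2,flip=0); w=tube(483,222,zlo=160,zhi=190); print(w['s']['tool_pos'],w['s']['grip_width'])
E
```

```text
shift [-0.0048  0.0012  0.069 ] turn [-0.006 -0.015 -0.004] | mm 35.0 deg 0.5
tube px [319. 235.] n 9277 c [473.2 225.4] wh [ 42.  103.8] axis 174.4 org(cap +y) [479.7 224.7] width +end/-end [25.3 25.1]
[481.60923729 222.50066909 160.50661639] 0.25436691091677005
```

>>> {"fn": "jog_arm", "kwargs": {"increments": [{"x": -0.005,"y": 0.001,"z": 0.03,"rx": -0.006,"ry": -0.015,"rz": -0.004,"fingers": 0.15},{"x": -0.005,"y": 0.001,"z": 0.055,"rx": -0.006,"ry": -0.015,"rz": -0.004,"fingers": 0.15},{"x": -0.005,"y": 0.001,"z": 0.066,"rx": -0.006,"ry": -0.015,"rz": -0.004,"fingers": 0.15},{"x": -0.005,"y": 0.001,"z": 0.069,"rx": -0.006,"ry": -0.015,"rz": -0.004,"fingers": 0.15},{"x": -0.005,"y": 0.001,"z": 0.069,"rx": -0.006,"ry": -0.015,"rz": -0.004,"fingers": 0.15},{"x": -0.005,"y": 0.001,"z": 0.069,"rx": -0.006,"ry": -0.015,"rz": -0.004,"fingers": 0.15}]}}

```text
time_s: 42.05
tool_pos: [483.3, 222.9, 125.8]
orientation: [[-0.963, 0.27, -0.0], [0.27, 0.963, 0.0], [0.0, 0.0, -1.0]]
ft_force: [-0.8, -1.2, 1.1]
grip_width: 0.255
grasp_force: 59.0
```

>>> {"fn": "jog_arm", "kwargs": {"increments": [{"x": 0,"y": 0,"z": 0,"rx": 0,"ry": 0,"rz": 0,"fingers": 0.35},{"x": 0,"y": 0,"z": 0,"rx": 0,"ry": 0,"rz": 0,"fingers": 0.45},{"x": 0,"y": 0,"z": 0,"rx": 0,"ry": 0,"rz": 0,"fingers": 0.45},{"x": 0,"y": 0,"z": -0.06,"rx": 0,"ry": 0,"rz": 0,"fingers": 0.45},{"x": 0,"y": 0,"z": -0.16,"rx": 0,"ry": 0,"rz": 0,"fingers": 0.5},{"x": 0,"y": 0,"z": -0.16,"rx": 0,"ry": 0,"rz": 0,"fingers": 0.5}]}}

```text
time_s: 42.8
tool_pos: [486.0, 224.3, 209.7]
orientation: [[-0.963, 0.27, 0.007], [0.271, 0.963, 0.005], [-0.006, 0.007, -1.0]]
ft_force: [0.3, 0.3, -0.3]
grip_width: 0.501
grasp_force: 0.0
```

```bash
python3 - <<'E'
from h import *
w=tube(483.8,222.4,zlo=134,zhi=150,r=62); print(w['s']['tool_pos'])
plan((480,130,200),46.5,flip=0)
E
```

```text
tube px [316. 185.] n 4021 c [473.9 224.7] wh [ 23.5 103.5] axis 164.1 org(cap +y) [480.1 222.9] width +end/-end [23.4 22.2]
tube px [375. 215.] n 401 c [504.4 267.7] wh [20.1 31.8] axis 167.3 org(cap +y) [510.7 266.3] width +end/-end [ 7.9 20.1]
[486.01490887 224.33320313 209.70402086]
shift [-0.0421 -0.1828  0.0144] turn [0.008 0.003 0.971] | mm 94.0 deg 27.8
```

>>> {"fn": "jog_arm", "kwargs": {"increments": [{"x": -0.014,"y": -0.06,"z": 0,"rx": 0.008,"ry": 0.003,"rz": 0.32,"fingers": 0.5},{"x": -0.028,"y": -0.12,"z": 0,"rx": 0.008,"ry": 0.003,"rz": 0.65,"fingers": 0.5},{"x": -0.042,"y": -0.183,"z": 0.01,"rx": 0.008,"ry": 0.003,"rz": 0.971,"fingers": 0.5}]}}

```text
time_s: 43.22
tool_pos: [478.0, 128.2, 199.4]
orientation: [[-0.722, 0.692, -0.005], [0.692, 0.722, -0.003], [0.002, -0.006, -1.0]]
ft_force: [0.4, -0.2, 0.3]
grip_width: 0.495
grasp_force: 0.0
```

>>> {"fn": "jog_arm", "kwargs": {"increments": [{"x": -0.04,"y": -0.05,"z": 0,"rx": 0,"ry": 0,"rz": 0.32,"fingers": 0.5},{"x": -0.08,"y": -0.105,"z": 0,"rx": 0,"ry": 0,"rz": 0.65,"fingers": 0.5},{"x": -0.123,"y": -0.159,"z": 0,"rx": 0,"ry": 0,"rz": 0.977,"fingers": 0.5}]}}

```text
time_s: 43.6
tool_pos: [467.3, 28.1, 199.5]
orientation: [[-0.313, 0.95, -0.006], [0.95, 0.313, -0.003], [-0.001, -0.007, -1.0]]
ft_force: [0.8, -0.5, 0.4]
grip_width: 0.499
grasp_force: 0.0
```

>>> {"fn": "jog_arm", "kwargs": {"increments": [{"x": -0.085,"y": -0.039,"z": 0.03,"rx": 0,"ry": 0,"rz": 0.32,"fingers": 0.5},{"x": -0.17,"y": -0.078,"z": 0.1,"rx": 0,"ry": 0,"rz": 0.646,"fingers": 0.5},{"x": -0.17,"y": -0.078,"z": 0.1,"rx": 0,"ry": 0,"rz": 0.646,"fingers": 0.5},{"x": -0.17,"y": -0.078,"z": 0.1,"rx": 0,"ry": 0,"rz": 0.646,"fingers": 0.5},{"x": -0.17,"y": -0.078,"z": 0.1,"rx": 0,"ry": 0,"rz": 0.646,"fingers": 0.5}]}}

```text
time_s: 44.22
tool_pos: [459.0, -62.6, 151.4]
orientation: [[-0.003, 1.0, -0.003], [1.0, 0.003, -0.002], [-0.002, -0.003, -1.0]]
ft_force: [0.3, 0.3, 1.3]
grip_width: 0.503
grasp_force: 0.0
```

```bash
python3 - <<'E'
from h import *
w=tube(460,-63,zlo=10,r=100); print(w['s']['tool_pos'])
plan((459.8,-63,4),0,flip=0)
E
```

```text
tube px [321. 172.] n 2634 c [459.7 -56.2] wh [ 23.8 102.7] axis 90.0 org(cap +y) [459.7 -62.7] width +end/-end [23.8 22.8]
[458.96878196 -62.57272765 151.3585782 ]
shift [-1.000e-04  2.500e-03  2.949e-01] turn [-0.006  0.005  0.006] | mm 147.0 deg 0.3
```

>>> {"fn": "jog_arm", "kwargs": {"increments": [{"x": 0,"y": 0.002,"z": 0.1,"rx": -0.006,"ry": 0.004,"rz": 0,"fingers": 0.5},{"x": 0,"y": 0.002,"z": 0.2,"rx": -0.006,"ry": 0.004,"rz": 0,"fingers": 0.5},{"x": 0,"y": 0.002,"z": 0.26,"rx": -0.006,"ry": 0.004,"rz": 0,"fingers": 0.5},{"x": 0,"y": 0.002,"z": 0.29,"rx": -0.006,"ry": 0.004,"rz": 0,"fingers": 0.5},{"x": 0,"y": 0.002,"z": 0.293,"rx": -0.006,"ry": 0.004,"rz": 0,"fingers": 0.5},{"x": 0,"y": 0.002,"z": 0.293,"rx": -0.006,"ry": 0.004,"rz": 0,"fingers": 0.5}]}}

```text
time_s: 45.02
tool_pos: [460.0, -64.2, 5.7]
orientation: [[-0.0, 1.0, 0.002], [1.0, 0.0, -0.0], [-0.0, 0.002, -1.0]]
ft_force: [-0.5, -0.3, -0.5]
grip_width: 0.501
grasp_force: 0.0
```

>>> {"fn": "jog_arm", "kwargs": {"increments": [{"x": 0,"y": 0,"z": 0,"rx": 0,"ry": 0,"rz": 0,"fingers": 0.15},{"x": 0,"y": 0,"z": 0,"rx": 0,"ry": 0,"rz": 0,"fingers": 0.15},{"x": 0,"y": 0,"z": 0,"rx": 0,"ry": 0,"rz": 0,"fingers": 0.15},{"x": 0,"y": 0,"z": 0,"rx": 0,"ry": 0,"rz": 0,"fingers": 0.15}]}}

```text
time_s: 45.52
tool_pos: [460.0, -64.3, 6.0]
orientation: [[-0.0, 1.0, 0.002], [1.0, 0.0, -0.0], [-0.0, 0.002, -1.0]]
ft_force: [-1.0, -0.2, 6.2]
grip_width: 0.254
grasp_force: 58.5
```

>>> {"fn": "jog_arm", "kwargs": {"increments": [{"x": 0,"y": 0,"z": -0.06,"rx": 0,"ry": 0,"rz": 0,"fingers": 0.15},{"x": 0,"y": 0,"z": -0.17,"rx": 0,"ry": 0,"rz": 0,"fingers": 0.15},{"x": 0,"y": 0,"z": -0.29,"rx": 0,"ry": 0,"rz": 0,"fingers": 0.15},{"x": 0,"y": 0,"z": -0.38,"rx": 0,"ry": 0,"rz": 0,"fingers": 0.15},{"x": 0,"y": 0,"z": -0.39,"rx": 0,"ry": 0,"rz": 0,"fingers": 0.15}]}}

```text
time_s: 46.15
tool_pos: [461.5, -64.4, 203.5]
orientation: [[-0.0, 1.0, 0.008], [1.0, 0.0, 0.001], [0.001, 0.008, -1.0]]
ft_force: [-0.3, -0.5, -0.4]
grip_width: 0.255
grasp_force: 59.1
```

```bash
python3 - <<'E'
from h import *
plan((462,20,200),28,flip=0); s=sensors.observe(); print(s['tool_pos'],s['grip_width'])
E
```

```text
shift [0.1687 0.001  0.0073] turn [ 0.016  0.001 -0.977] | mm 84.0 deg 28.0
[461.45638176 -64.36799753 203.52782488] 0.2553521574318733
```

>>> {"fn": "jog_arm", "kwargs": {"increments": [{"x": 0.055,"y": 0,"z": 0,"rx": 0.01,"ry": 0,"rz": -0.32,"fingers": 0.15},{"x": 0.11,"y": 0,"z": 0,"rx": 0.01,"ry": 0,"rz": -0.65,"fingers": 0.15},{"x": 0.169,"y": 0,"z": 0,"rx": 0.01,"ry": 0,"rz": -0.977,"fingers": 0.15},{"x": 0.169,"y": 0,"z": 0,"rx": 0.01,"ry": 0,"rz": -0.977,"fingers": 0.15}]}}

```text
time_s: 46.65
tool_pos: [458.1, 22.6, 198.7]
orientation: [[-0.473, 0.881, -0.007], [0.881, 0.473, -0.002], [0.002, -0.007, -1.0]]
ft_force: [0.0, -0.5, -0.2]
grip_width: 0.253
grasp_force: 59.1
```

>>> {"fn": "jog_arm", "kwargs": {"increments": [{"x": 0.045,"y": 0.027,"z": 0,"rx": 0,"ry": 0,"rz": -0.32,"fingers": 0.15},{"x": 0.09,"y": 0.055,"z": 0,"rx": 0,"ry": 0,"rz": -0.65,"fingers": 0.15},{"x": 0.1375,"y": 0.082,"z": 0,"rx": 0,"ry": 0,"rz": -0.977,"fingers": 0.15},{"x": 0.1375,"y": 0.082,"z": 0,"rx": 0,"ry": 0,"rz": -0.977,"fingers": 0.15}]}}

```text
time_s: 47.15
tool_pos: [462.5, 101.2, 198.7]
orientation: [[-0.829, 0.559, -0.007], [0.559, 0.829, -0.002], [0.004, -0.006, -1.0]]
ft_force: [-0.2, -1.4, 0.4]
grip_width: 0.258
grasp_force: 59.0
```

>>> {"fn": "jog_arm", "kwargs": {"increments": [{"x": 0.037,"y": 0.06,"z": 0,"rx": 0,"ry": 0,"rz": -0.32,"fingers": 0.15},{"x": 0.074,"y": 0.12,"z": 0,"rx": 0,"ry": 0,"rz": -0.635,"fingers": 0.15},{"x": 0.074,"y": 0.12,"z": 0.04,"rx": 0,"ry": 0,"rz": -0.635,"fingers": 0.15},{"x": 0.074,"y": 0.12,"z": 0.08,"rx": 0,"ry": 0,"rz": -0.635,"fingers": 0.15},{"x": 0.074,"y": 0.12,"z": 0.08,"rx": 0,"ry": 0,"rz": -0.635,"fingers": 0.15},{"x": 0.074,"y": 0.12,"z": 0.08,"rx": 0,"ry": 0,"rz": -0.635,"fingers": 0.15}]}}

```text
time_s: 47.9
tool_pos: [466.2, 169.6, 159.8]
orientation: [[-0.961, 0.275, -0.005], [0.275, 0.961, -0.002], [0.004, -0.003, -1.0]]
ft_force: [0.7, -0.1, 0.8]
grip_width: 0.254
grasp_force: 59.0
```

```bash
python3 - <<'E'
from h import *
plan((469.1,170.4,126),74.2,flip=0); w=tube(469,170,zlo=160,zhi=190); print(w['s']['tool_pos'],w['s']['grip_width'])
E
```

```text
shift [-0.0055  0.0034  0.0675] turn [-0.007 -0.008 -0.006] | mm 34.0 deg 0.4
tube px [320. 239.] n 9029 c [458.6 171.7] wh [ 43.3 103. ] axis 175.3 org(cap +y) [465.1 171.1] width +end/-end [26.1 24.9]
[466.15317225 169.59935469 159.7595499 ] 0.25448995082933956
```

>>> {"fn": "jog_arm", "kwargs": {"increments": [{"x": -0.005,"y": 0.003,"z": 0.03,"rx": -0.007,"ry": -0.008,"rz": -0.006,"fingers": 0.15},{"x": -0.005,"y": 0.003,"z": 0.055,"rx": -0.007,"ry": -0.008,"rz": -0.006,"fingers": 0.15},{"x": -0.005,"y": 0.003,"z": 0.064,"rx": -0.007,"ry": -0.008,"rz": -0.006,"fingers": 0.15},{"x": -0.005,"y": 0.003,"z": 0.0675,"rx": -0.007,"ry": -0.008,"rz": -0.006,"fingers": 0.15},{"x": -0.005,"y": 0.003,"z": 0.0675,"rx": -0.007,"ry": -0.008,"rz": -0.006,"fingers": 0.15},{"x": -0.005,"y": 0.003,"z": 0.0675,"rx": -0.007,"ry": -0.008,"rz": -0.006,"fingers": 0.15}]}}

```text
time_s: 48.7
tool_pos: [468.5, 171.4, 125.8]
orientation: [[-0.963, 0.27, -0.0], [0.27, 0.963, 0.001], [0.0, 0.001, -1.0]]
ft_force: [0.3, 0.6, 0.3]
grip_width: 0.255
grasp_force: 59.0
```

>>> {"fn": "jog_arm", "kwargs": {"increments": [{"x": 0,"y": 0,"z": 0,"rx": 0,"ry": 0,"rz": 0,"fingers": 0.35},{"x": 0,"y": 0,"z": 0,"rx": 0,"ry": 0,"rz": 0,"fingers": 0.45},{"x": 0,"y": 0,"z": 0,"rx": 0,"ry": 0,"rz": 0,"fingers": 0.45},{"x": 0,"y": 0,"z": -0.06,"rx": 0,"ry": 0,"rz": 0,"fingers": 0.45},{"x": 0,"y": 0,"z": -0.16,"rx": 0,"ry": 0,"rz": 0,"fingers": 0.5},{"x": 0,"y": 0,"z": -0.16,"rx": 0,"ry": 0,"rz": 0,"fingers": 0.5}]}}

```text
time_s: 49.45
tool_pos: [471.1, 172.4, 209.4]
orientation: [[-0.963, 0.27, 0.007], [0.27, 0.963, 0.005], [-0.005, 0.006, -1.0]]
ft_force: [0.1, 0.7, 0.6]
grip_width: 0.502
grasp_force: 0.0
```

>>> {"fn": "jog_arm", "kwargs": {"increments": [{"x": 0,"y": -0.1,"z": -0.1,"rx": 0,"ry": 0,"rz": 0,"fingers": 0.5},{"x": 0,"y": -0.2,"z": -0.15,"rx": 0,"ry": 0,"rz": 0,"fingers": 0.5},{"x": 0,"y": -0.3,"z": -0.15,"rx": 0,"ry": 0,"rz": 0,"fingers": 0.5},{"x": 0,"y": -0.4,"z": -0.15,"rx": 0,"ry": 0,"rz": 0,"fingers": 0.5},{"x": 0,"y": -0.5,"z": -0.15,"rx": 0,"ry": 0,"rz": 0,"fingers": 0.5},{"x": 0,"y": -0.6,"z": -0.15,"rx": 0,"ry": 0,"rz": 0,"fingers": 0.5},{"x": 0,"y": -0.6,"z": -0.15,"rx": 0,"ry": 0,"rz": 0,"fingers": 0.5}]}}

```text
time_s: 50.32
tool_pos: [385.7, -121.0, 279.9]
orientation: [[-0.961, 0.277, -0.001], [0.277, 0.961, 0.001], [0.002, 0.0, -1.0]]
ft_force: [0.4, 1.0, 0.7]
grip_width: 0.499
grasp_force: 0.0
```

```bash
python3 - <<'E'
from h import *
c=cam('top'); P=cloud(c); save(c,'t3.png',(200,110,360,250),4.2)
C=np.array([500.7,282]); a=np.radians(74.2); y=np.array([np.cos(a),np.sin(a)])
for k,v in enumerate((-116,-62,62,116)):
    q=C+v*y; print(np.round(q,1)); rect(P,*q,62,136,150,f'cradle{k}')
rect(P,500.5,282,33,129,139,'boss'); rect(P,413,347,22,110,150,'knob'); rect(P,708,-9,40,64,78,'blankboss')
rect(P,761,205,130,38,52,'rack'); rect(P,724,-233,45,60,170,'spray')
E
```

```text
[469.1 170.4]
cradle0 374 [468.9 181.4 141.5] [array([465.7, 197.4]), array([ 72.2, 102.3]), np.float64(74.9)]
[483.8 222.3]
cradle1 383 [472.  219.6 141.3] [array([474.5, 218.5]), array([ 98.3, 116.5]), np.float64(5.9)]
[517.6 341.7]
cradle2 387 [517.5 351.  141.3] [array([511. , 347.7]), array([121.1,  98.8]), np.float64(48.0)]
[532.3 393.6]
cradle3 348 [524.  385.9 141.6] [array([525.8, 369.6]), array([ 71.8, 102.5]), np.float64(74.0)]
boss 129 [500.7 281.8 134.9] [array([500.6, 282.7]), array([45.9, 45.2]), np.float64(73.0)]
knob 42 [413.3 344.9 124.2] [array([413.3, 346.3]), array([17.6, 17. ]), np.float64(54.5)]
blankboss 109 [710.3  -8.5  70.8] [array([709.7,  -6.7]), array([44.9, 46.8]), np.float64(76.0)]
rack 1821 [759.8 204.9  44.9] [array([761.3, 205.2]), array([111.9, 200.4]), np.float64(7.5)]
spray 286 [ 716.8 -229.4  113.5] [array([ 723.9, -233.4]), array([51.3, 44.4]), np.float64(60.9)]
```

View pics/t3.png

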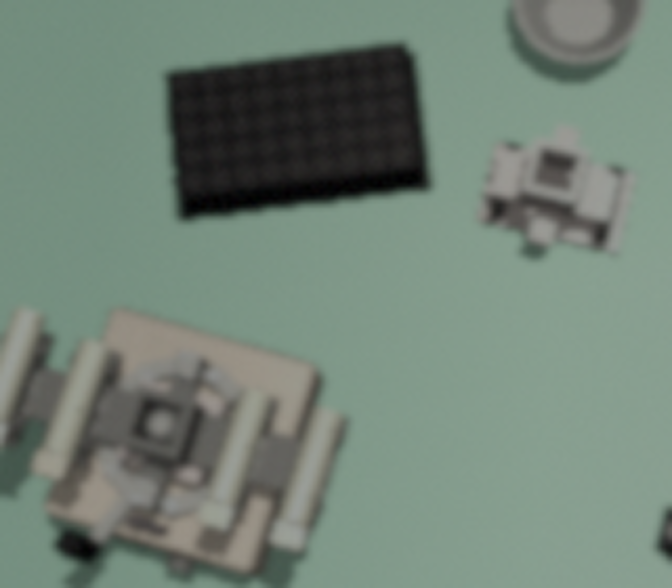

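All four tubes lie across the carrier, at (15,380), (70,410), (240,450) and (310,480). The knob is on the locked side at (75,545), and the plate lies across the perch at (555,195). Handing in.

```bash
python3 -c "
from cell import close_job
print(close_job())"
```

```text
the job is handed in; nothing more can be done
None
```

The job is handed in, with no verdict returned: by the last camera check the carrier is home and locked under the collar, the transport plate lies level on the perch, all four tubes are in cradles (the first three measured within about 4 mm), and the spray bottle and rack are unmoved, at about 50 s of the 208 s allowed.

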